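Pull the marked heat sinks from the inspection row and empty the reject scoop

ROBOT

A 6-joint arm with a two-finger parallel gripper is mounted at the origin on the work surface. World frame = base frame: x ahead of the robot, y to its left, z up, the work surface at z = 0. Lengths are in m, angles in degrees, forces in N, time in s.
With the tool pointing down it reaches from about 0.425 to 0.95 m from the base axis. Payload 14.7 kg.
Tool frame: the origin (TCP) lies midway between the tips of the shut fingers; the grasp point (between the pads) lies 19 mm behind it; z points along the fingers, y is the line along which they close (so a half turn about z gives the same grasp; the last joint's range is limited). The gripper opens to 85 mm and grips with 20 to 120 N. Pads are 22 mm wide; open, the fingers measure 114 mm over their backs; the gripper's body (76 mm by 85 mm) begins 54 mm behind the grasp point. The pads swing forward as they close: fully open they stand 13 mm farther back than shut.
Start: joints at [65.455, 27.513, 91.461, -0, 61.026, -2.67], TCP at [0.242, 0.603, 0.231] pointing down, gripper open.
Joint ranges: [-157.49, 157.49], [-46.99, 117.5], [13.45, 153.17], [-89.5, 269.5], [5.16, 153.95], [-167.48, 167.48]. Speed limits (degrees/s): [108.29, 108.29, 136.94, 172.46, 172.46, 172.46].

INTERFACE

Orientations are given as [roll, pitch, yaw] about the fixed x, y, z axes, in that order (R = Rz(yaw) Ry(pitch) Rx(roll)).
In Python, from workcell import r gives the robot as it stands. The module is installed in compiled form; this text tells all that it offers.
- The arm moves only by the shell command python3 -m crank 'ROWS' [FORCE]. ROWS is JSON, a list of rows, each a list of 3 entries, a list of its own where there are three numbers: the shift along the tool's x, y, z in units of 2.5 cm (1.0 is 2.5 cm), then the turn about the tool's z in units of 4 degrees (1.0 is 4 degrees), then the opening, from 0 (shut) to 1 (fully open). A call has 1 to 8 rows; each row shifts and turns the commanded pose from where the row before left it, along the tool's axes as they then stand; what a row does not reach is not made up. A row lasts 1/12 s, in which the tool goes at most 41.7 mm and 7.16 degrees, less where a joint would pass 70% of its speed; a pose out of reach is approached as far as the arm can. A call with a number of a shift or a turn outside -1 to 1 is refused whole. A call with a gripper value outside its range is refused whole. The fingers move at their own pace and stop on an object; FORCE is the grip in N (left out, the last holds). Time passes only in rows, so rows that do not move let the fingers close. It gives the time, the measured TCP pose, the force, the opening and the grip force at its end, in the units of the state.
- r.get_obs(): the state, without advancing time (a new reading comes with each control period).
- r.snapshot(name): name is "scene" or "top" or "wrist"; returns a dict with "image" (480x640x3 uint8, red, green, blue), "fov_y" (degrees; the focal length in pixels is half the picture's height over the tangent of half this angle, whatever the lens; pixels are square), "cx", "cy" (the principal point, pixels), "R" (3x3) and "t" (3): a world point X has camera coordinates R X + t. Camera axes: x right, y down, z forward; pixel columns grow to the right and rows downward; lengths in m; the calibration is good to about 2 mm. A picture is of the moment at which its call begins. There is no depth.
- r.hand_in(): hands the job in; it is judged then, once.
The state is a dict: "t": time; "qpos": joint angles; "joint_velocities": joint speeds; "effort": joint torques, N m; "eef_pos": TCP position; "ee_rot": TCP orientation; "wrist_force": force on the tool from outside, world axes, zero at the start; "torque": the same for the moment, N m; "width": finger opening in m; "grip_force": force on a finger pad.
Only numpy, scipy, OpenCV 4.12 (cv2) and the standard library are available. Lean on these libraries where they do the work, as an engineer would, in place of code of your own. Each camera call takes 0.05 s, during which the arm holds its last target. There are 200 camera calls.

TASK

Slide every heat sink with a red paint slash clear of the tight row on the white foam sheet, leaving the unmarked ones where they lie, and collect the marked ones in the red scoop tray with the old rejects already in it. Then tip the scoop over the blue scrap tote until everything in it is in the tote, and set the empty scoop back down flat inside the yellow-taped place. Do not disturb the bottle, the caliper or the roll of tape.

Things in the scene. Friction and masses are not known exactly. Their poses are not given: they have to be found in the camera images.
- marked1: reject in the row: heat sink (bright aluminium sides, dark fins), to the gripper a block 100 x 40 x 22 mm (its x, y, z), about 90 g; origin at the centre of its underside, x along its length and its fins; a red paint slash crosses its top. 3 or 4 of the marked ones are present
- marked2: reject in the row: heat sink (bright aluminium sides, dark fins), to the gripper a block 100 x 40 x 22 mm (its x, y, z), about 90 g; origin at the centre of its underside, x along its length and its fins; a red paint slash crosses its top. 3 or 4 of the marked ones are present
- marked3: reject in the row: heat sink (bright aluminium sides, dark fins), to the gripper a block 100 x 40 x 22 mm (its x, y, z), about 90 g; origin at the centre of its underside, x along its length and its fins; a red paint slash crosses its top. 3 or 4 of the marked ones are present
- marked4: reject in the row: heat sink (bright aluminium sides, dark fins), to the gripper a block 100 x 40 x 22 mm (its x, y, z), about 90 g; origin at the centre of its underside, x along its length and its fins; a red paint slash crosses its top. 3 or 4 of the marked ones are present
- good1: good part in the row, no red mark: heat sink (bright aluminium sides, dark fins), to the gripper a block 100 x 40 x 22 mm (its x, y, z), about 90 g; origin at the centre of its underside, x along its length and its fins
- good2: good part in the row, no red mark: heat sink (bright aluminium sides, dark fins), to the gripper a block 100 x 40 x 22 mm (its x, y, z), about 90 g; origin at the centre of its underside, x along its length and its fins
- good3: good part in the row, no red mark: heat sink (bright aluminium sides, dark fins), to the gripper a block 100 x 40 x 22 mm (its x, y, z), about 90 g; origin at the centre of its underside, x along its length and its fins
- good4: good part in the row, no red mark: heat sink (bright aluminium sides, dark fins), to the gripper a block 100 x 40 x 22 mm (its x, y, z), about 90 g; origin at the centre of its underside, x along its length and its fins. Not always present
- old1: old reject, red slash, lying in the scoop at the start: heat sink (bright aluminium sides, dark fins), to the gripper a block 100 x 40 x 22 mm (its x, y, z), about 90 g; origin at the centre of its underside, x along its length and its fins. 1 or 2 of the two are present
- old2: old reject, red slash, lying in the scoop at the start: heat sink (bright aluminium sides, dark fins), to the gripper a block 100 x 40 x 22 mm (its x, y, z), about 90 g; origin at the centre of its underside, x along its length and its fins. 1 or 2 of the two are present
- pad: white foam sheet 300 x 350 x 3 mm, fixed on the bench; origin at the centre of its underside. The row's 7 or 8 heat sinks lie on it, lengths along its x, side by side along its y with long sides touching (pitch 40.4 mm), centres within 4 mm of its y axis; both ends of each are free. No finger fits between two of them
- scoop: red scoop tray 216 (x) x 134 (y) mm, 220 g, loose; origin under its centre. Floor 4 mm; walls 5 mm thick, 50 mm high at -x, -y, +y; the +x end is open, its last 26 mm a 15 degree ramp rising to 11 mm. Grip plate (80 mm along x, 7 mm thick) upright on the middle of the +y wall, at y = +64.5 mm, top 91 mm above the underside. Parts slide out when tipped 40 to 55 degrees, open end down
- place: the scoop's place: a rectangle of flat yellow tape on the bench, 260 (x) x 190 (y) mm inside the tape, origin at its centre. The scoop starts in it with its long side along the place's x and its open end towards the robot (-x)
- tote: blue scrap tote, open on top, fixed, 300 (x) x 260 (y) x 110 mm high, walls and floor 5 mm, rim lips 10 mm wider all round; origin at the centre of its underside
- bottle: white plastic bottle with a blue cap, 60 mm across, 160 mm high, standing; origin at the centre of its underside. Leave alone
- caliper: steel and black caliper 210 mm long, lying flat; origin under the middle of its beam. Leave alone
- taperoll: roll of yellow tape 100 mm across, 25 mm high, lying flat; origin at the centre of its underside. Leave alone
Not all that is in view belongs to the job. Leave any green or pink look-alike of the good4 alone.

How it is judged (in metres and radians):
On the way, in this order (a step that is already met when the one before it is completed fails the run):
1. every marked heat sink of the row lies released in the scoop, which stands on the bench (x of marked1 in the frame of scoop between -0.11 and 0.11 m and y of marked1 in the frame of scoop between -0.068 and 0.068 m and z of marked1 in the frame of scoop between -0.005 and 0.075 m and contact force between the fingers and marked1 below 0.1 N and x of marked2 in the frame of scoop between -0.11 and 0.11 m and y of marked2 in the frame of scoop between -0.068 and 0.068 m and z of marked2 in the frame of scoop between -0.005 and 0.075 m and contact force between the fingers and marked2 below 0.1 N and x of marked3 in the frame of scoop between -0.11 and 0.11 m and y of marked3 in the frame of scoop between -0.068 and 0.068 m and z of marked3 in the frame of scoop between -0.005 and 0.075 m and contact force between the fingers and marked3 below 0.1 N and x of marked4 in the frame of scoop between -0.11 and 0.11 m and y of marked4 in the frame of scoop between -0.068 and 0.068 m and z of marked4 in the frame of scoop between -0.005 and 0.075 m and contact force between the fingers and marked4 below 0.1 N and height (world z) of scoop below 0.02 m and angle between scoop's own z axis and vertical below 0.15 rad), for 0.2 s.
2. the scoop with its rejects is tipped over the tote by more than 0.5 rad (angle between scoop's own z axis and vertical above 0.5 rad and height (world z) of scoop above 0.08 m and horizontal distance between scoop and tote below 0.3 m), for 0.1 s.
At the end, for the whole second after the job is handed in: All rejects at rest in the tote; scoop at rest, flat, centre within 40 mm of the taped place's and long side within 0.35 rad (either way round); no unmarked heat sink moved over 10 mm or tipped; bottle (upright), caliper and tape roll within 30 mm of their starts (x of marked1 in the frame of tote between -0.148 and 0.148 m and y of marked1 in the frame of tote between -0.128 and 0.128 m and z of marked1 in the frame of tote between -0.005 and 0.105 m and x of marked2 in the frame of tote between -0.148 and 0.148 m and y of marked2 in the frame of tote between -0.128 and 0.128 m and z of marked2 in the frame of tote between -0.005 and 0.105 m and x of marked3 in the frame of tote between -0.148 and 0.148 m and y of marked3 in the frame of tote between -0.128 and 0.128 m and z of marked3 in the frame of tote between -0.005 and 0.105 m and x of marked4 in the frame of tote between -0.148 and 0.148 m and y of marked4 in the frame of tote between -0.128 and 0.128 m and z of marked4 in the frame of tote between -0.005 and 0.105 m and x of old1 in the frame of tote between -0.148 and 0.148 m and y of old1 in the frame of tote between -0.128 and 0.128 m and z of old1 in the frame of tote between -0.005 and 0.105 m and x of old2 in the frame of tote between -0.148 and 0.148 m and y of old2 in the frame of tote between -0.128 and 0.128 m and z of old2 in the frame of tote between -0.005 and 0.105 m and horizontal distance between scoop and place below 0.04 m and height (world z) of scoop below 0.01 m and angle between scoop's own z axis and vertical below 0.08 rad and angle between the x axis of scoop and the x axis of place, either way round below 0.35 rad and linear speed of scoop below 0.02 m/s and linear speed of each of marked1, marked2, marked3, marked4, old1, old2 below 0.05 m/s and distance of each of good1, good2, good3, good4 from where it was at the start of the episode below 0.01 m and angle between each of good1, good2, good3, good4, bottle's own z axis and vertical below 0.2 rad and distance of each of bottle, caliper, taperoll from where it was at the start of the episode below 0.03 m); the robot touches nothing.
It fails at once if an unmarked heat sink is shifted more than 10 mm or tipped (distance of any of good1, good2, good3, good4 from where it was at the start of the episode above 0.01 m or angle between any of good1, good2, good3, good4's own z axis and vertical above 0.3 rad).
It fails at once if a marked heat sink is lifted out of the row instead of being slid clear ((x of marked1 in the frame of pad between -0.04 and 0.04 m and y of marked1 in the frame of pad between -0.165 and 0.165 m and z of marked1 in the frame of pad between 0.02 and 0.05 m) or (x of marked2 in the frame of pad between -0.04 and 0.04 m and y of marked2 in the frame of pad between -0.165 and 0.165 m and z of marked2 in the frame of pad between 0.02 and 0.05 m) or (x of marked3 in the frame of pad between -0.04 and 0.04 m and y of marked3 in the frame of pad between -0.165 and 0.165 m and z of marked3 in the frame of pad between 0.02 and 0.05 m) or (x of marked4 in the frame of pad between -0.04 and 0.04 m and y of marked4 in the frame of pad between -0.165 and 0.165 m and z of marked4 in the frame of pad between 0.02 and 0.05 m)).
It fails at once if the bottle, caliper or tape roll is disturbed (distance of any of bottle, caliper, taperoll from where it was at the start of the episode above 0.03 m).
Of marked4, good4 only 1 to 2 are there at a start; the rules pass over those that are not, and their reading is None.
Of old1, old2 only 1 to 2 are there at a start; the rules pass over those that are not, and their reading is None.
At some moment in a run one of scoop may be knocked a few centimetres aside while the robot is not near it.
It also fails if it takes over 210 s, if anything falls off the work surface, if the arm or the gripper's body presses on something with over 40 N, if the wrist force passes 120 N, or if a joint passes its speed limit or range.

## Working session

There is one attempt and no reset: what is moved stays moved. The work goes in short steps, Python scripts to look and compute and a shell command to move; the robot and the scene stay as the last step left them, time stands still between calls to the robot, and variables do not carry over. Pictures are saved under pics/ and viewed, at most 14 in all, crops included, and the job is handed in when it is done.

```bash
mkdir -p pics; cat > h.py <<'E'
import numpy as np, cv2
from workcell import r
def snap(n,f=None):
    s=r.snapshot(n)
    if f: cv2.imwrite('pics/'+f,cv2.cvtColor(s['image'],cv2.COLOR_RGB2BGR))
    return s
def ray(s,u,v,z):
    f=240/np.tan(np.radians(s['fov_y'])/2)
    R=np.array(s['R']);t=np.array(s['t'])
    d=R.T@np.array([(u-s['cx'])/f,(v-s['cy'])/f,1]);c=-R.T@t
    return c+d*(z-c[2])/d[2]
def proj(s,X):
    f=240/np.tan(np.radians(s['fov_y'])/2)
    p=np.array(s['R'])@np.array(X)+np.array(s['t'])
    return f*p[0]/p[2]+s['cx'],f*p[1]/p[2]+s['cy']
E
python3 - <<'E'
from h import *
for n in ['top','scene']:
    s=snap(n,n+'0.png'); print(n,s['fov_y'],(-np.array(s['R']).T@s['t']).round(3))
o=r.get_obs();print(o)
E
```

```text
top 54.797384128153745 [ 0.362 -0.013  1.358]
scene 42.255300101014015 [1.542 0.55  0.819]
{'t': 0.1, 'qpos': array([ 6.54537206e+01,  2.75479770e+01,  9.14892305e+01, -6.49466156e-04,
        6.10256146e+01, -2.66810986e+00]), 'joint_velocities': array([ 0.08358471, -0.24560633,  0.05414697, -0.02244237, -0.05641379,
        0.10050891]), 'effort': array([ 1.83940517e-05, -9.52259731e+01, -4.31035960e+01,  1.38919104e-04,
        5.13988693e-03,  2.38251982e-05]), 'eef_pos': array([0.24202757, 0.6028742 , 0.23072306]), 'ee_rot': array([-1.79937220e+02, -2.35718309e-03,  1.58122144e+02]), 'wrist_force': array([-0.15909402,  0.68105783, -0.3804782 ]), 'torque': array([0.01918876, 0.02420767, 0.03737962]), 'grip_force': 0.0, 'width': 0.08539256392651541}
```

View pics/top0.png

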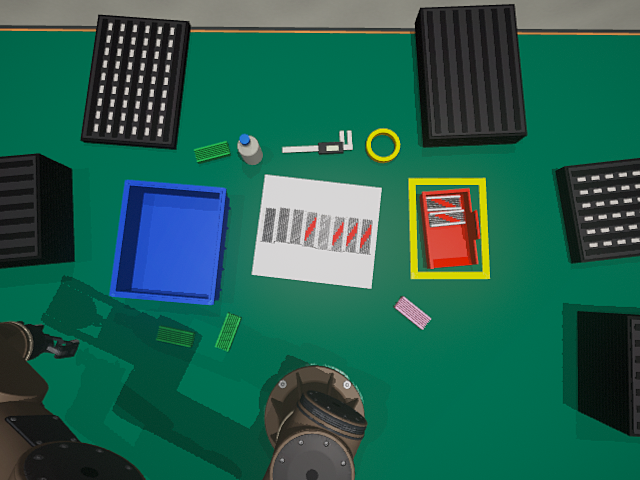

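View pics/scene0.png

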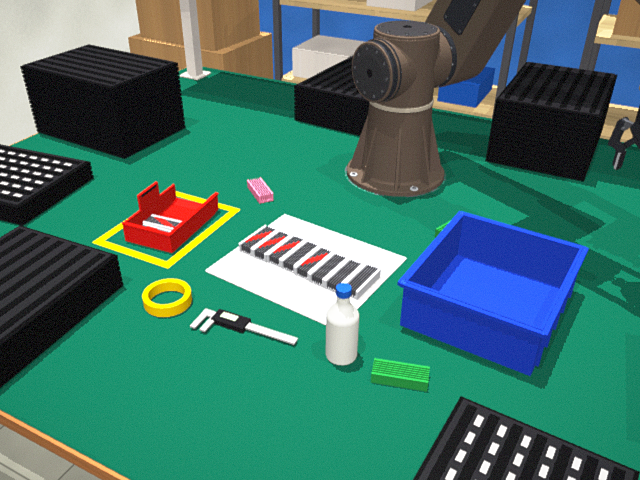

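Eight heat sinks lie in the row at v≈230. Red slashes are at u≈311, 338, 352 and 366, and the other four (u≈269, 283, 297, 324) are unmarked. The look-alikes to ignore are green at (212,151), (175,337) and (228,332), and pink at (412,312). The scoop at (451,230) holds two old rejects, with its grip plate at u≈476, and the tote is at (170,240). Next I'll measure and make one close crop.

```bash
cat > m.py <<'E'
from h import *
def rect(s,mask,z):
    cs,_=cv2.findContours(mask.astype(np.uint8),cv2.RETR_EXTERNAL,cv2.CHAIN_APPROX_NONE)
    c=max(cs,key=cv2.contourArea)[:,0]
    P=np.array([ray(s,u,v,z)[:2] for u,v in c],np.float32)
    return cv2.minAreaRect(P),c
E
python3 - <<'E'
from m import *
s=snap('top');im=s['image'];hsv=cv2.cvtColor(im,cv2.COLOR_RGB2HSV).astype(int);H,S,V=[hsv[...,i] for i in range(3)]
def box(u0,u1,v0,v1):
    m=np.zeros(H.shape,bool);m[v0:v1,u0:u1]=1;return m
pad=(S<60)&(V>130)&box(245,390,165,295)
pad=cv2.morphologyEx(pad.astype(np.uint8),cv2.MORPH_CLOSE,np.ones((9,9)))
print('pad',rect(s,pad,.003)[0])
ye=(H>22)&(H<35)&(S>150)&(V>120)
print('place(outer tape)',rect(s,ye&box(400,500,170,290),0)[0])
print('taperoll',rect(s,ye&box(360,405,120,170),.025)[0])
red=((H<6)|(H>174))&(S>150)&(V>90)
print('scoop rim', rect(s,cv2.morphologyEx((red&box(405,492,175,285)).astype(np.uint8),cv2.MORPH_CLOSE,np.ones((5,5))),.05)[0])
bl=(H>105)&(H<125)&(S>120)&(V>60)
print('tote rim',rect(s,bl&box(100,240,170,310),.11)[0])
n,l,st,ce=cv2.connectedComponentsWithStats((red&box(255,385,195,270)).astype(np.uint8))
for i in range(1,n):
    if st[i,4]>20: print('red',ce[i],ray(s,*ce[i],.025).round(3))
for u,v in [(269,243),(366,238),(476,226)]: print(ray(s,u,v,.025).round(3))
a=im[165:295,245:500];b=cv2.resize(a,None,fx=3,fy=3,interpolation=cv2.INTER_CUBIC)
cv2.imwrite('pics/crop1.png',cv2.cvtColor(b,cv2.COLOR_RGB2BGR))
E
```

```text
pad ((0.5266972184181213, -0.00415465235710144), (0.35286352038383484, 0.3020705580711365), 83.81916046142578)
place(outer tape) ((0.5392284393310547, -0.39254891872406006), (0.29828041791915894, 0.23110046982765198), 0.5784902572631836)
taperoll ((0.7814102172851562, -0.19730129837989807), (0.09949317574501038, 0.09868155419826508), 44.38468551635742)
scoop rim ((0.5323584079742432, -0.386055052280426), (0.22030256688594818, 0.15886904299259186), 5.3221564292907715)
tote rim ((0.4799154996871948, 0.38908761739730835), (0.29642340540885925, 0.31975650787353516), 85.69436645507812)
red [309.9375 228.7125] [0.528 0.016 0.025]
red [337.35064935 233.57142857] [ 0.515 -0.064  0.025]
red [351.43209877 234.19753086] [ 0.513 -0.105  0.025]
red [365.18604651 236.22093023] [ 0.508 -0.145  0.025]
[0.486 0.134 0.025]
[ 0.503 -0.147  0.025]
[ 0.541 -0.466  0.025]
```

View pics/crop1.png

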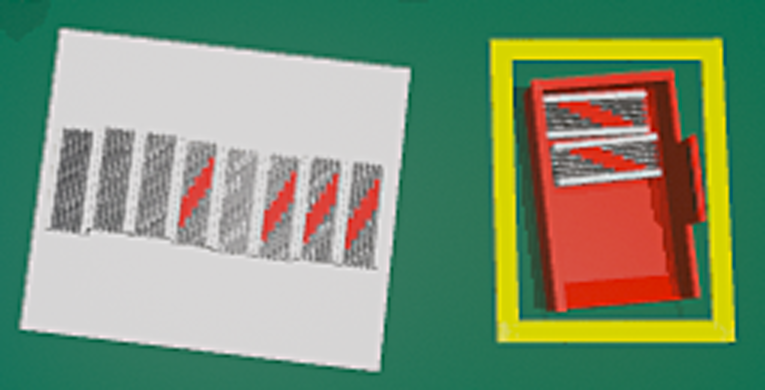

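The crop confirms it: marked parts are row positions 4, 6, 7 and 8 from the left, 1, 2, 3 and 5 are plain, and two old rejects sit at the scoop's closed end. I'll push away from the robot (pad +x), starting with the rightmost.

```bash
cat > g.py <<'E'
import sys; from h import *
# usage: g.py p x' y' z [yaw]  (pad frame mm) | g.py w x y z [yaw] (m); chain several separated by ','
C=np.array([.5267,-.0042]);A=np.radians(-6.2)
def pad(x,y): return C+np.array([[np.cos(A),-np.sin(A)],[np.sin(A),np.cos(A)]])@np.array([x,y])/1000
if __name__=='__main__':
    o=r.get_obs();p=np.array(o['eef_pos']);yaw=o['ee_rot'][2]
    print('now',p.round(4),o['ee_rot'].round(1),'q',o['qpos'].round(0),'w',round(o['width'],3),'F',o['wrist_force'].round(1),'t',o['t'])
    for a in ' '.join(sys.argv[1:]).split(','):
        a=a.split()
        if not a: continue
        x,y,z=map(float,a[1:4]); q=np.array([*pad(x,y),z/1000]) if a[0]=='p' else np.array([x,y,z])
        ny=float(a[4]) if len(a)>4 else yaw
        t=np.radians(yaw);d=q-p
        L=np.array([d@[np.cos(t),np.sin(t),0],d@[np.sin(t),-np.cos(t),0],-d[2]])/.025
        dy=(ny-yaw+180)%360-180
        print(a,'shift',L.round(2),'then turn',round(-dy/4,2)); p=q;yaw=ny
E
python3 -m crank '[[[0,0,0],-1,0],[[0,0,0],-1,0],[[0,0,0],-1,0],[[0,0,0],-0.95,0]]'
python3 g.py w .45 .45 .2 173.8, w .47 .1 .2, p -78 -141.4 60, p -78 -141.4 11
```

```text
t: 0.48
eef_pos: [0.2421, 0.603, 0.231]
ee_rot: [-180.0, -0.0, 174.1]
wrist_force: [0.5, 0.4, -0.1]
width: 0.039
grip_force: 0.0
now [0.2421 0.603  0.231 ] [-180.    -0.   174.1] q [ 65.  28.  91.  -0.  61. -19.] w 0.039 F [ 0.5  0.4 -0.1] t 0.4833
['w', '.45', '.45', '.2', '173.8'] shift [-8.9  -5.24  1.24] then turn 0.08
['w', '.47', '.1', '.2'] shift [ -2.31 -13.83  -0.  ] then turn -0.0
['p', '-78', '-141.4', '60'] shift [ 0.42 -9.55  5.6 ] then turn -0.0
['p', '-78', '-141.4', '11'] shift [0.   0.   1.96] then turn -0.0
```

```bash

python3 -m crank '[[[-1,-0.6,0.1],0,0],[[-1,-0.6,0.2],0,0],[[-1,-0.6,0.2],0,0],[[-1,-0.6,0.2],0,0],[[-1,-0.6,0.2],0,0],[[-1,-0.6,0.2],0,0],[[-1,-0.6,0.1],0,0],[[-1,-0.6,0],0,0]]' >/dev/null
python3 -m crank '[[[-0.9,-0.5,0],0,0],[[-0.3,-1,0],0,0],[[-0.3,-1,0],0,0],[[-0.3,-1,0],0,0],[[-0.3,-1,0],0,0],[[-0.3,-1,0],0,0],[[-0.3,-1,0],0,0],[[-0.3,-1,0],0,0]]' >/dev/null
python3 -m crank '[[[-0.2,-1,0],0,0],[[0,-1,0],0,0],[[0,-1,0],0,0],[[0,-1,0],0,0],[[0,-1,0],0,0],[[0,-1,0],0,0],[[0,-1,0],0,0],[[0,-1,0],0,0]]' >/dev/null
python3 -m crank '[[[0.1,-1,0.5],0,0],[[0.1,-1,0.7],0,0],[[0.1,-1,0.8],0,0],[[0.1,-1,0.8],0,0],[[0,-1,0.8],0,0],[[0,-1,0.8],0,0],[[0,-1,0.6],0,0],[[0,0,0],0,0]]'
python3 g.py p -78 -141.4 60 173.8, p -78 -141.4 11
```

```text
t: 3.15
eef_pos: [0.437, -0.1068, 0.074]
ee_rot: [180.0, -0.2, 173.8]
wrist_force: [-0.8, 1.0, -0.3]
width: -0.0002
grip_force: 0.0
now [ 0.437  -0.1068  0.074 ] [180.   -0.2 173.8] q [ -18.   26.  125.   -0.   29. -101.] w -0.0 F [-0.8  1.  -0.3] t 3.15
['p', '-78', '-141.4', '60', '173.8'] shift [-0.   -1.19  0.56] then turn 0.0
['p', '-78', '-141.4', '11'] shift [0.   0.   1.96] then turn -0.0
```

```bash

python3 -m crank '[[[0,-0.6,0.3],0,0],[[0,-0.6,0.3],0,0],[[0,0,0],0,0]]' >/dev/null
python3 -m crank '[[[0,0,0.5],0,0],[[0,0,0.5],0,0],[[0,0,0.5],0,0],[[0,0,0.4],0,0],[[0,0,0],0,0],[[0,0,0],0,0]]'
python3 g.py p -78 -141.4 11 173.8, p 19 -141.4 11
python3 - <<'E'
from h import *
a=snap('wrist')['image'];b=snap('top')['image'][190:290,250:400];b=cv2.resize(b,(720,480),interpolation=cv2.INTER_CUBIC)
a=cv2.resize(a,(400,300));b=cv2.resize(b,(400,300))
cv2.imwrite('pics/c2.png',cv2.cvtColor(np.hstack([a,b]),cv2.COLOR_RGB2BGR))
E
```

```text
t: 3.9
eef_pos: [0.435, -0.1334, 0.0137]
ee_rot: [180.0, -0.1, 173.9]
wrist_force: [-0.6, 1.2, 0.8]
width: -0.0002
grip_force: 0.0
now [ 0.435  -0.1334  0.0137] [ 1.800e+02 -1.000e-01  1.739e+02] q [ -21.   34.  126.    0.   20. -105.] w -0.0 F [-0.6  1.2  0.8] t 3.9
['p', '-78', '-141.4', '11', '173.8'] shift [ 0.03 -0.12  0.11] then turn 0.04
['p', '19', '-141.4', '11'] shift [-3.88  0.   -0.  ] then turn -0.0
```

View pics/c2.png

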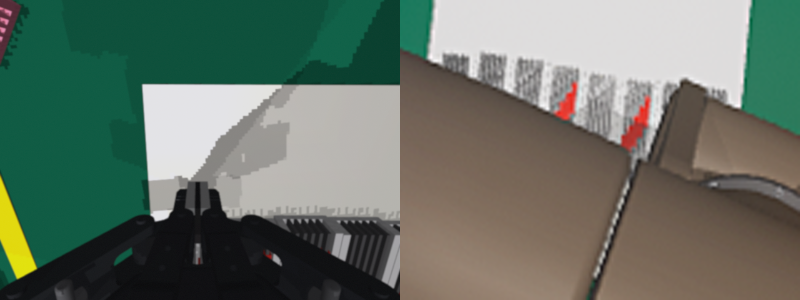

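The wrist view shows the fingers (197,180) on the foam in front of the row, inside the pad's corner edge. The top view is blocked by the arm. I'll push now.

```bash

python3 -m crank '[[[0,-0.12,0.1],0,0],[[-0.4,0,0],0,0],[[-0.5,0,0],0,0],[[-0.5,0,0],0,0],[[-0.5,0,0],0,0],[[-0.5,0,0],0,0],[[-0.5,0,0],0,0],[[-0.5,0,0],0,0]]'
python3 -m crank '[[[-0.4,0,0],0,0],[[-0.1,0,0],0,0],[[0.2,0,0],0,0],[[0,0,-1],0,0.75],[[0,0,-1],0,0.75],[[0,0,-0.2],0,0.75],[[0,0,0],0,0.75]]'
python3 g.py p 83 -141.4 65 173.8, p 83 -141.4 8
python3 - <<'E'
from h import *
a=snap('wrist')['image'];b=snap('scene')['image'][190:340,190:390];
a=cv2.resize(a,(400,300));b=cv2.resize(b,(400,300))
cv2.imwrite('pics/c3.png',cv2.cvtColor(np.hstack([a,b]),cv2.COLOR_RGB2BGR))
E
```

```text
t: 4.67
eef_pos: [0.5209, -0.1462, 0.0117]
ee_rot: [-180.0, 0.0, 173.9]
wrist_force: [-0.8, 0.4, -1.0]
width: 0.0
grip_force: 0.3
t: 5.25
eef_pos: [0.5271, -0.1469, 0.0679]
ee_rot: [-180.0, 0.1, 173.9]
wrist_force: [-0.1, 0.2, 0.6]
width: 0.0483
grip_force: 0.0
now [ 0.5271 -0.1469  0.0679] [-1.800e+02  1.000e-01  1.739e+02] q [ -19.   32.  113.   -0.   35. -103.] w 0.048 F [-0.1  0.2  0.6] t 5.25
['p', '83', '-141.4', '65', '173.8'] shift [-2.69  0.01  0.12] then turn 0.03
['p', '83', '-141.4', '8'] shift [0.   0.   2.28] then turn -0.0
```

View pics/c3.png

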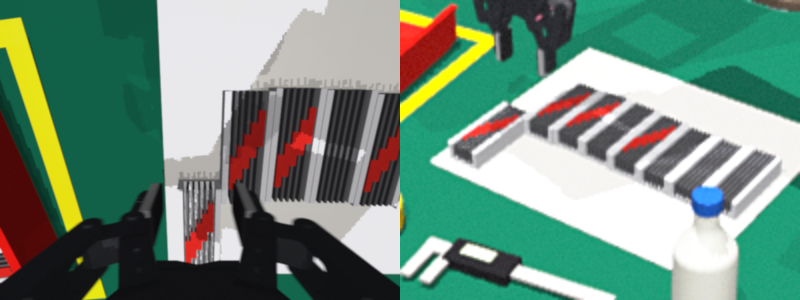

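The block slid cleanly: the scene crop shows it alone at (485,135) and the rest of the row is in place. I'll grasp it, lift it and measure the scoop.

```bash
cat > scoop.py <<'E'
from h import *
def scoop(s):
    hsv=cv2.cvtColor(s['image'],cv2.COLOR_RGB2HSV).astype(int);H,S,V=[hsv[...,i] for i in range(3)]
    red=((H<8)|(H>172))&(S>150)&(V>40)
    red[:, :395]=0;red[:160]=0;red[310:]=0;red[:,520:]=0
    n,l,st,ce=cv2.connectedComponentsWithStats(red.astype(np.uint8));k=1+np.argmax(st[1:,4]);m=l==k
    v0,h=st[k,1],st[k,3];u0,w=st[k,0],st[k,2]
    L=np.array([ray(s,np.where(m[v])[0][0]-.5,v,0)[:2] for v in range(v0+12,v0+h-14)],np.float32)
    ul=np.where(m[v0+6])[0][0]
    T=np.array([ray(s,u,np.where(m[:,u])[0][0]-.5,.05)[:2] for u in range(ul+4,ul+40)],np.float32)
    a=cv2.fitLine(L,cv2.DIST_HUBER,0,.01,.01).ravel(); b=cv2.fitLine(T,cv2.DIST_HUBER,0,.01,.01).ravel()
    d=a[:2]*np.sign(a[0]); yaw=np.degrees(np.arctan2(d[1],d[0])); n=np.array([d[1],-d[0]])
    # corner = intersection
    M=np.array([a[:2],-b[:2]]).T; s_=np.linalg.solve(M,b[2:]-a[2:]); c=a[2:]+a[:2]*s_[0]
    ctr=c-d*.108+n*.067
    print('scoop ctr',ctr.round(4),'yaw(closed end dir)',yaw.round(1),'toprow yaw',np.degrees(np.arctan2(b[1],b[0])).round(1))
    return ctr,yaw
def sp(ctr,yaw,x,y): # scoop frame -> world; scoop x axis is opposite closed end direction
    t=np.radians(yaw+180);return ctr+np.array([[np.cos(t),-np.sin(t)],[np.sin(t),np.cos(t)]])@[x,y]
if __name__=='__main__':
    c,y=scoop(snap('top'))
    for q in [(42,0),(-75,0),(-15,0),(-24,64.5)]: print(q,sp(c,y,q[0]/1e3,q[1]/1e3).round(4))
E
python3 -m crank '[[[-1,0,0.1],0,0.75],[[-1,0,0],0,0.75],[[-0.78,0,0],0,0.75],[[0,0,0],0,0.75],[[0,0,0.8],0,0.75],[[0,0,0.8],0,0.75],[[0,0,0.7],0,0.75],[[0,0,0],0,0.75]]'
python3 -m crank '[[[0,0,0],0,0],[[0,0,0],0,0],[[0,0,0],0,0],[[0,0,0],0,0],[[0,0,-0.5],0,0],[[0,0,-1],0,0],[[0,0,-1],0,0],[[0,0,-1],0,0]]' 40
python3 -m crank '[[[0,0,-0.5],0,0],[[0,0,0],0,0]]'
python3 scoop.py
```

```text
t: 6.02
eef_pos: [0.5924, -0.1531, 0.0022]
ee_rot: [179.9, -0.4, 173.9]
wrist_force: [-0.8, 0.6, -0.5]
width: 0.064
grip_force: 0.0
t: 6.68
eef_pos: [0.5959, -0.154, 0.096]
ee_rot: [-180.0, 0.0, 173.9]
wrist_force: [-0.3, -0.5, -1.0]
width: 0.0392
grip_force: 41.3
t: 6.85
eef_pos: [0.598, -0.1546, 0.1103]
ee_rot: [-179.9, 0.3, 173.9]
wrist_force: [1.5, 0.2, -0.6]
width: 0.0392
grip_force: 41.4
scoop ctr [ 0.4744 -0.4142] yaw(closed end dir) -45.6 toprow yaw 49.5
(42, 0) [ 0.4451 -0.3841]
(-75, 0) [ 0.5269 -0.4678]
(-15, 0) [ 0.4849 -0.4249]
(-24, 64.5) [ 0.4451 -0.4764]
```

```bash
python3 - <<'E'
from h import *
b=snap('top')['image'][160:310,380:520];cv2.imwrite('pics/c4.png',cv2.cvtColor(cv2.resize(b,(560,600),interpolation=cv2.INTER_CUBIC),cv2.COLOR_RGB2BGR))
E
```

```text
(no output)
```

View pics/c4.png

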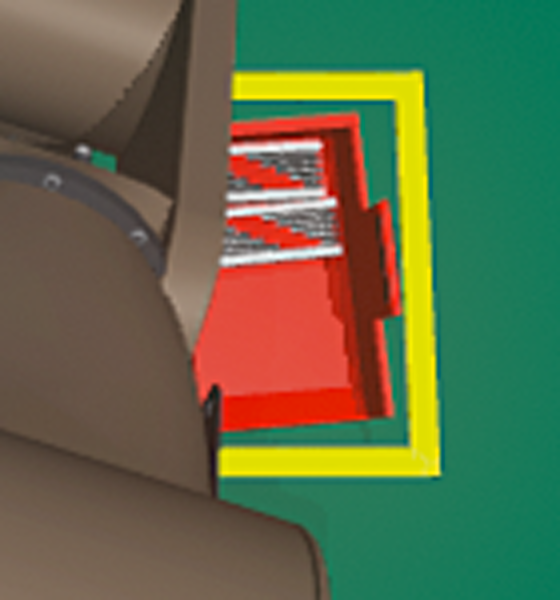

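The arm hides the scoop's left half. Its right-wall corners, at full-image (469.5,188.3) and (478,263.8), are where they were at the start, so it hasn't moved. I'll use those corners and the unoccluded initial image.

```bash
python3 - <<'E'
from scoop import *
s=snap('top')
a=ray(s,469.6,188.3,.05)[:2];b=ray(s,478,264,.05)[:2];d=a-b
print(a,b,np.linalg.norm(d),'yaw',np.degrees(np.arctan2(d[1],d[0])))
d/=np.linalg.norm(d);n=np.array([-d[1],d[0]]);c=(a+b)/2+n*.067;print('ctr',c)
s['image']=cv2.cvtColor(cv2.imread('pics/top0.png'),cv2.COLOR_BGR2RGB)
c2,y2=scoop(s)
for v in [224,221]: print('old2 edge',ray(s,455,v,.026)[:2])
for q in [(42,0),(-75,0),(-15,0),(-24,64.5)]: print(q,sp(c2,y2,q[0]/1e3,q[1]/1e3).round(4))
E
python3 g.py
```

```text
[ 0.64658951 -0.44277718] [ 0.42922486 -0.46026157] 0.2180667139376965 yaw 4.598860175207748
ctr [ 0.53253519 -0.38473508]
scoop ctr [ 0.5339 -0.3846] yaw(closed end dir) 5.4 toprow yaw -84.2
old2 edge [ 0.54586943 -0.40526091]
old2 edge [ 0.55466564 -0.40548005]
(42, 0) [ 0.4921 -0.3886]
(-75, 0) [ 0.6086 -0.3775]
(-15, 0) [ 0.5488 -0.3832]
(-24, 64.5) [ 0.5639 -0.4466]
now [ 0.5956 -0.1539  0.106 ] [180.   -0.  173.9] q [ -17.   33.  102.   -0.   45. -101.] w 0.039 F [-0.1  0.6 -1.3] t 7.0
```

```bash

python3 g.py w .4913 -.3885 .11 95.1, w .4913 -.3885 .014

```

```text
now [ 0.5956 -0.1539  0.106 ] [180.   -0.  173.9] q [ -17.   33.  102.   -0.   45. -101.] w 0.039 F [-0.1  0.6 -1.3] t 7.0
['w', '.4913', '-.3885', '.11', '95.1'] shift [ 3.16 -9.77 -0.16] then turn 19.71
['w', '.4913', '-.3885', '.014'] shift [0.   0.   3.84] then turn -0.0
```

```bash

python3 -m crank '[[[0.3,-0.9,-0.16],0,0],[[0.3,-0.9,0],0,0],[[0.3,-0.9,0],0,0],[[0.3,-0.9,0],0,0],[[0.3,-0.9,0],0,0],[[0.3,-0.9,0],0,0],[[0.3,-0.9,0],0,0],[[0.3,-0.9,0],0,0]]' >/dev/null
python3 -m crank '[[[0.3,-0.9,0],0,0],[[0.3,-0.9,0],0,0],[[0.16,-0.77,0],0,0],[[0,0,0],1,0],[[0,0,0],1,0],[[0,0,0],1,0],[[0,0,0],1,0],[[0,0,0],1,0]]' >/dev/null
python3 -m crank '[[[0,0,0],1,0],[[0,0,0],1,0],[[0,0,0],1,0],[[0,0,0],1,0],[[0,0,0],1,0],[[0,0,0],1,0],[[0,0,0],1,0],[[0,0,0],1,0]]' >/dev/null
python3 -m crank '[[[0,0,0],1,0],[[0,0,0],1,0],[[0,0,0],1,0],[[0,0,0],1,0],[[0,0,0],1,0],[[0,0,0],1,0],[[0,0,0],0.7,0],[[0,0,0],0,0]]' >/dev/null
python3 g.py w .4913 -.3885 .11 95.1, w .4913 -.3885 .014
```

```text
now [ 0.4909 -0.3879  0.1087] [-1.799e+02 -1.000e-01  9.500e+01] q [-41.  34. 101.   0.  46. -46.] w 0.039 F [ 0.9  0.3 -1.6] t 9.6667
['w', '.4913', '-.3885', '.11', '95.1'] shift [-0.02  0.01 -0.05] then turn -0.03
['w', '.4913', '-.3885', '.014'] shift [0.   0.   3.84] then turn -0.0
```

```bash

python3 -m crank '[[[0,0,0.8],0,0],[[0,0,0.8],0,0],[[0,0,0.8],0,0],[[0,0,0.8],0,0],[[0,0,0.5],0,0],[[0,0,0],0,0],[[0,0,0],0,0.7],[[0,0,0],0,0.7]]'
python3 -m crank '[[[0,0,0],0,0.7],[[0,0,0],0,0.7],[[0,0,-0.4],0,0.7],[[0,0,-0.9],0,0.7],[[0,0,-0.9],0,0.7],[[0,0,-0.9],0,0],[[0,0,-0.7],0,0],[[0,0,0],0,0]]'
python3 g.py w .4913 -.3885 .11 173.8, w .45 -.15 .11, p -76 -101 110, p -76 -101 9
python3 - <<'E'
from h import *
b=snap('wrist')['image'];cv2.imwrite('pics/c5.png',cv2.cvtColor(cv2.resize(b,(480,360)),cv2.COLOR_RGB2BGR))
E
```

```text
t: 10.33
eef_pos: [0.492, -0.3888, 0.0184]
ee_rot: [180.0, 0.0, 95.2]
wrist_force: [0.4, -0.3, 0.6]
width: 0.0596
grip_force: 0.0
t: 11.0
eef_pos: [0.4934, -0.39, 0.1178]
ee_rot: [179.8, 0.3, 95.1]
wrist_force: [0.7, -0.1, 1.0]
width: 0.0241
grip_force: 0.0
now [ 0.4934 -0.39    0.1178] [179.8   0.3  95.1] q [-41.  33. 100.  -0.  46. -46.] w 0.024 F [ 0.7 -0.1  1. ] t 11.0
['w', '.4913', '-.3885', '.11', '173.8'] shift [ 0.07 -0.08  0.31] then turn -19.67
['w', '.45', '-.15', '.11'] shift [ 2.67  9.31 -0.  ] then turn -0.0
['p', '-76', '-101', '110'] shift [ 0.62  2.09 -0.  ] then turn -0.0
['p', '-76', '-101', '9'] shift [0.   0.   4.04] then turn -0.0
```

View pics/c5.png

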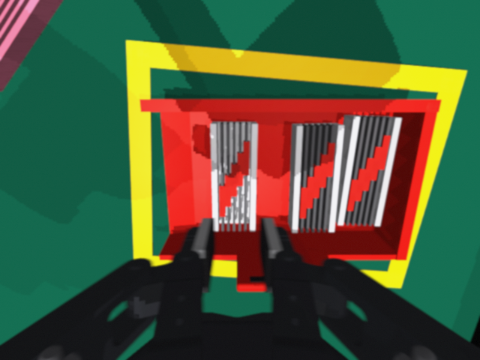

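The first reject lies flat in the scoop at (235,175), with a gap to the two old ones at (318,180) and (365,170). Next is marked part 7 (y' = −101).

```bash

python3 -m crank '[[[0,0,0.3],-1,0],[[0,0,0],-1,0],[[0,0,0],-1,0],[[0,0,0],-1,0],[[0,0,0],-1,0],[[0,0,0],-1,0],[[0,0,0],-1,0],[[0,0,0],-1,0]]' >/dev/null
python3 -m crank '[[[0,0,0],-1,0],[[0,0,0],-1,0],[[0,0,0],-1,0],[[0,0,0],-1,0],[[0,0,0],-1,0],[[0,0,0],-1,0],[[0,0,0],-1,0],[[0,0,0],-1,0]]' >/dev/null
python3 -m crank '[[[0,0,0],-1,0],[[0,0,0],-1,0],[[0,0,0],-1,0],[[0,0,0],-0.7,0],[[0.3,1,0],0,0],[[0.3,1,0],0,0],[[0.3,1,0],0,0],[[0.3,1,0],0,0]]' >/dev/null
python3 -m crank '[[[0.3,1,0],0,0],[[0.3,1,0],0,0],[[0.3,1,0],0,0],[[0.3,1,0],0,0],[[0.3,1,0],0,0],[[0.3,1,0],0,0],[[0.3,1,0],0,0],[[0,0.3,0],0,0]]' >/dev/null
python3 -m crank '[[[0,0,0],0,0]]' >/dev/null
python3 g.py p -76 -101 110 173.8, p -76 -101 9
```

```text
now [ 0.439  -0.0973  0.1053] [180.   -0.  174.1] q [ -16.   23.  124.    0.   33. -100.] w 0.0 F [-0.   0.3  0.1] t 13.8
['p', '-76', '-101', '110', '173.8'] shift [-0.05  0.04 -0.19] then turn 0.06
['p', '-76', '-101', '9'] shift [0.   0.   4.04] then turn -0.0
```

```bash

python3 -m crank '[[[-0.05,0.04,0.75],0.06,0],[[0,0,0.8],0,0],[[0,0,0.8],0,0],[[0,0,0.8],0,0],[[0,0,0.65],0,0],[[0,0,0],0,0],[[0,0,0],0,0]]'
python3 g.py p 21 -101 9 173.8
python3 -m crank '[[[-0.4,0,0],0,0],[[-0.5,0,0],0,0],[[-0.5,0,0],0,0],[[-0.5,0,0],0,0],[[-0.5,0,0],0,0],[[-0.5,0,0],0,0],[[-0.5,0,0],0,0],[[-0.5,0,0],0,0]]'
python3 g.py p 21 -101 9 173.8
```

```text
t: 14.38
eef_pos: [0.4405, -0.0986, 0.0098]
ee_rot: [180.0, -0.1, 173.7]
wrist_force: [0.2, 0.8, 0.6]
width: 0.0001
grip_force: 0.0
now [ 0.4405 -0.0986  0.0098] [ 1.800e+02 -1.000e-01  1.737e+02] q [ -16.   34.  127.   -0.   19. -100.] w 0.0 F [0.2 0.8 0.6] t 14.3833
['p', '21', '-101', '9', '173.8'] shift [-3.86  0.09  0.03] then turn -0.04
t: 15.05
eef_pos: [0.54, -0.1093, 0.012]
ee_rot: [-180.0, 0.1, 173.7]
wrist_force: [-0.5, 0.0, -0.1]
width: -0.0001
grip_force: 0.2
now [ 0.54   -0.1093  0.012 ] [-1.800e+02  1.000e-01  1.737e+02] q [-15.  38. 114.  -0.  28. -98.] w -0.0 F [-0.5  0.  -0.1] t 15.05
['p', '21', '-101', '9', '173.8'] shift [0.14 0.08 0.12] then turn -0.03
```

```bash

python3 -m crank '[[[0.3,0.08,0],0,0],[[0,0,-1],0,0.75],[[0,0,-1],0,0.75],[[0,0,-0.3],0,0.75],[[-0.9,0,0],0,0.75],[[-0.9,0,0],0,0.75],[[-0.9,0,0],0,0.75],[[0,0,0],0,0.75]]'
python3 g.py p 87 -101 66 173.8, p 87 -101 5
python3 -m crank '[[[0,0,0.8],0,0.75],[[0,0,0.8],0,0.75],[[0,0,0.7],0,0.75],[[0,0,0],0,0.75],[[0,0,0],0,0],[[0,0,0],0,0],[[0,0,0],0,0],[[0,0,0],0,0]]' 40
python3 -m crank '[[[0,0,-0.5],0,0],[[0,0,-1],0,0],[[0,0,-1],0,0],[[0,0,-1],0,0],[[0,0,-1],0,0],[[0,0,-0.4],0,0],[[0,0,0],0,0]]'
python3 g.py w .6078 -.379 .12 95.1, w .6078 -.379 .04
```

```text
t: 15.72
eef_pos: [0.6027, -0.1143, 0.0696]
ee_rot: [-180.0, 0.4, 173.7]
wrist_force: [-1.2, -0.5, 1.1]
width: 0.0642
grip_force: 0.0
now [ 0.6027 -0.1143  0.0696] [-180.     0.4  173.7] q [-14.  36. 104.   0.  40. -97.] w 0.064 F [-1.2 -0.5  1.1] t 15.7167
['p', '87', '-101', '66', '173.8'] shift [0.02 0.01 0.14] then turn -0.03
['p', '87', '-101', '5'] shift [0.   0.   2.44] then turn -0.0
t: 16.38
eef_pos: [0.5984, -0.1136, 0.0118]
ee_rot: [-180.0, 0.1, 173.7]
wrist_force: [-1.4, -0.0, 8.5]
width: 0.0387
grip_force: 41.3
t: 16.97
eef_pos: [0.5993, -0.1137, 0.1364]
ee_rot: [-180.0, 0.3, 173.7]
wrist_force: [0.1, -0.0, -0.6]
width: 0.0388
grip_force: 40.5
now [ 0.5993 -0.1137  0.1364] [-180.     0.3  173.7] q [-14.  30. 102.  -0.  47. -97.] w 0.039 F [ 0.1 -0.  -0.6] t 16.9667
['w', '.6078', '-.379', '.12', '95.1'] shift [ -1.51 -10.51   0.66] then turn 19.65
['w', '.6078', '-.379', '.04'] shift [0.  0.  3.2] then turn -0.0
```

```bash

python3 -c "
from scoop import *
c=np.array([.533,-.3847])
for x in (-60,42,-8):print(x,sp(c,5.1,x/1e3,0).round(4))"
python3 g.py w .5928 -.3794 .13 95.1
python3 -m crank '[[[-0.1,-1,0],0,0],[[-0.1,-1,0],0,0],[[-0.1,-1,0],0,0],[[-0.1,-1,0],0,0],[[-0.1,-1,0],0,0],[[-0.1,-1,0],0,0],[[-0.1,-1,0],0,0],[[-0.1,-1,0],0,0]]' >/dev/null
python3 -m crank '[[[-0.1,-1,0],0,0],[[0,-1,0],0,0],[[0,-0.5,0.2],0,0],[[0,0,0],1,0],[[0,0,0],1,0],[[0,0,0],1,0],[[0,0,0],1,0],[[0,0,0],1,0]]' >/dev/null
python3 -m crank '[[[0,0,0],1,0],[[0,0,0],1,0],[[0,0,0],1,0],[[0,0,0],1,0],[[0,0,0],1,0],[[0,0,0],1,0],[[0,0,0],1,0],[[0,0,0],1,0]]' >/dev/null
python3 -m crank '[[[0,0,0],1,0],[[0,0,0],1,0],[[0,0,0],1,0],[[0,0,0],1,0],[[0,0,0],1,0],[[0,0,0],1,0],[[0,0,0],0.65,0],[[0,0,0],0,0]]' >/dev/null
python3 g.py w .5928 -.3794 .13 95.1, w .5928 -.3794 .041
```

```text
-60 [ 0.5928 -0.3794]
42 [ 0.4912 -0.3884]
-8 [ 0.541 -0.384]
now [ 0.5993 -0.1137  0.1364] [-180.     0.3  173.7] q [-14.  30. 102.  -0.  47. -97.] w 0.039 F [ 0.1 -0.  -0.6] t 16.9667
['w', '.5928', '-.3794', '.13', '95.1'] shift [ -0.91 -10.59   0.26] then turn 19.65
now [ 0.5906 -0.3759  0.1266] [-1.799e+02 -1.000e-01  9.500e+01] q [-35.  38.  89.   0.  53. -40.] w 0.039 F [-0.4  0.4 -1. ] t 19.6333
['w', '.5928', '-.3794', '.13', '95.1'] shift [-0.15  0.08 -0.14] then turn -0.04
['w', '.5928', '-.3794', '.041'] shift [0.   0.   3.56] then turn -0.0
```

```bash

cat > chk.py <<'E'
from h import *
im=snap('top')['image'];a=cv2.imread('pics/top0.png')[...,::-1]
def edge(i,v):
    m=(i[v,455:500,0].astype(int)>90)&(i[v,455:500,1]<60); return 455+np.where(m)[0].max() if m.any() else None
for v in (195,205,215,240,250,260): print(v,edge(a,v),edge(im,v))
E
python3 chk.py
python3 -m crank '[[[-0.15,0.08,0.6],0,0],[[0,0,0.8],0,0],[[0,0,0.8],0,0],[[0,0,0.8],0,0],[[0,0,0.4],0,0],[[0,0,0],0,0],[[0,0,0],0,0],[[0,0,0],0,0.59]]'
python3 -m crank '[[[0,0,0],0,0.59],[[0,0,0],0,0.59],[[0,0,-0.4],0,0.59],[[0,0,-0.9],0,0.59],[[0,0,-0.9],0,0.59],[[0,0,-0.9],0,0],[[0,0,-0.2],0,0],[[0,0,0],0,0]]'
python3 g.py w .5928 -.379 .12 173.8, p -76 -60.6 120, p -76 -60.6 10
```

```text
195 468 None
205 469 None
215 475 None
240 473 None
250 475 None
260 476 None
t: 20.35
eef_pos: [0.5939, -0.3806, 0.0436]
ee_rot: [180.0, 0.0, 95.1]
wrist_force: [0.0, 0.3, 0.0]
width: 0.0494
grip_force: 0.0
t: 21.02
eef_pos: [0.5946, -0.3812, 0.1286]
ee_rot: [179.8, 0.2, 95.1]
wrist_force: [0.1, -0.4, -1.3]
width: 0.0141
grip_force: 0.0
now [ 0.5946 -0.3812  0.1286] [179.8   0.2  95.1] q [-35.  38.  89.  -0.  53. -40.] w 0.014 F [ 0.1 -0.4 -1.3] t 21.0167
['w', '.5928', '-.379', '.12', '173.8'] shift [ 0.09 -0.07  0.34] then turn -19.68
['p', '-76', '-60.6', '120'] shift [ 7.29 12.19 -0.  ] then turn -0.0
['p', '-76', '-60.6', '10'] shift [0.  0.  4.4] then turn -0.0
```

```bash

python3 -m crank '[[[0,0,0.2],-1,0],[[0,0,0],-1,0],[[0,0,0],-1,0],[[0,0,0],-1,0],[[0,0,0],-1,0],[[0,0,0],-1,0],[[0,0,0],-1,0],[[0,0,0],-1,0]]' >/dev/null
python3 -m crank '[[[0,0,0],-1,0],[[0,0,0],-1,0],[[0,0,0],-1,0],[[0,0,0],-1,0],[[0,0,0],-1,0],[[0,0,0],-1,0],[[0,0,0],-1,0],[[0,0,0],-1,0]]' >/dev/null
python3 -m crank '[[[0,0,0],-1,0],[[0,0,0],-1,0],[[0,0,0],-1,0],[[0,0,0],-0.7,0],[[0.6,1,0],0,0],[[0.6,1,0],0,0],[[0.6,1,0],0,0],[[0.6,1,0],0,0]]' >/dev/null
python3 -m crank '[[[0.6,1,0],0,0],[[0.6,1,0],0,0],[[0.6,1,0],0,0],[[0.6,1,0],0,0],[[0.6,1,0],0,0],[[0.6,1,0],0,0],[[0.6,1,0],0,0],[[0.6,1,0],0,0]]' >/dev/null
python3 -m crank '[[[0,0,0],0,0],[[0,0,0],0,0]]' >/dev/null
python3 g.py p -76 -60.6 110 173.8, p -76 -60.6 10
python3 chk.py
```

```text
now [ 0.4454 -0.0617  0.1201] [ 1.80e+02 -1.00e-01  1.74e+02] q [-12.  21. 123.  -0.  35. -96.] w -0.0 F [-0.2  0.6  0.4] t 23.85
['p', '-76', '-60.6', '110', '173.8'] shift [0.05 0.21 0.4 ] then turn 0.05
['p', '-76', '-60.6', '10'] shift [0. 0. 4.] then turn -0.0
195 468 468
205 469 469
215 475 473
240 473 473
250 475 474
260 476 476
```

```bash

python3 -m crank '[[[0.05,0.21,0.8],0.05,0],[[0,0,0.8],0,0],[[0,0,0.8],0,0],[[0,0,0.8],0,0],[[0,0,0.8],0,0],[[0,0,0.35],0,0],[[0,0,0],0,0],[[0,0,0],0,0]]'
python3 g.py p 21 -60.6 9 173.8
python3 -m crank '[[[-0.4,0,0],0,0],[[-0.5,0,0],0,0],[[-0.5,0,0],0,0],[[-0.5,0,0],0,0],[[-0.5,0,0],0,0],[[-0.5,0,0],0,0],[[-0.5,0,0],0,0],[[-0.5,0,0],0,0]]'
python3 g.py p 21 -60.6 9 173.8
python3 -m crank '[[[0.3,0,0],0,0],[[0,0,-1],0,0.75],[[0,0,-1],0,0.75],[[0,0,-0.3],0,0.75],[[-0.9,0,0],0,0.75],[[-0.9,0,0],0,0.75],[[-0.9,0,0],0,0.75],[[0,0,0],0,0.75]]'
python3 g.py p 87 -60.6 66 173.8, p 87 -60.6 5
```

```text
t: 24.57
eef_pos: [0.4457, -0.0579, 0.0114]
ee_rot: [180.0, -0.1, 173.6]
wrist_force: [0.3, 0.4, 0.1]
width: -0.0001
grip_force: 0.0
now [ 0.4457 -0.0579  0.0114] [ 1.800e+02 -1.000e-01  1.736e+02] q [-11.  34. 127.  -0.  19. -95.] w -0.0 F [0.3 0.4 0.1] t 24.5667
['p', '21', '-60.6', '9', '173.8'] shift [-3.83  0.07  0.1 ] then turn -0.04
t: 25.23
eef_pos: [0.5448, -0.0686, 0.0131]
ee_rot: [-180.0, 0.1, 173.7]
wrist_force: [-1.4, 0.7, -0.2]
width: -0.0
grip_force: 0.2
now [ 0.5448 -0.0686  0.0131] [-1.800e+02  1.000e-01  1.737e+02] q [-10.  38. 114.  -0.  28. -94.] w -0.0 F [-1.4  0.7 -0.2] t 25.2333
['p', '21', '-60.6', '9', '173.8'] shift [0.16 0.06 0.17] then turn -0.03
t: 25.9
eef_pos: [0.6074, -0.0756, 0.0708]
ee_rot: [-180.0, 0.4, 173.7]
wrist_force: [-0.7, -0.3, -0.2]
width: 0.0642
grip_force: 0.0
now [ 0.6074 -0.0756  0.0708] [-180.     0.4  173.7] q [-10.  36. 104.   0.  40. -94.] w 0.064 F [-0.7 -0.3 -0.2] t 25.9
['p', '87', '-60.6', '66', '173.8'] shift [0.04 0.07 0.19] then turn -0.03
['p', '87', '-60.6', '5'] shift [0.   0.   2.44] then turn -0.0
```

```bash

python3 -m crank '[[[0,0,0.8],0,0.75],[[0,0,0.8],0,0.75],[[0,0,0.75],0,0.75],[[0,0,0],0,0.75],[[0,0,0],0,0],[[0,0,0],0,0],[[0,0,0],0,0],[[0,0,0],0,0]]' 40
python3 -m crank '[[[0,0,-0.5],0,0],[[0,0,-1],0,0],[[0,0,-1],0,0],[[0,0,-1],0,0],[[0,0,-1],0,0],[[0,0,-0.2],0,0],[[0,0,0],0,0]]'
python3 g.py w .4912 -.3884 .13 95.1, w .4912 -.3884 .042
```

```text
t: 26.57
eef_pos: [0.6031, -0.075, 0.0118]
ee_rot: [-180.0, 0.1, 173.7]
wrist_force: [-1.7, -0.1, 8.6]
width: 0.0391
grip_force: 41.3
t: 27.15
eef_pos: [0.6037, -0.075, 0.1309]
ee_rot: [-180.0, 0.3, 173.7]
wrist_force: [0.0, 0.6, -0.6]
width: 0.0389
grip_force: 40.6
now [ 0.6037 -0.075   0.1309] [-180.     0.3  173.7] q [-10.  31. 103.  -0.  46. -94.] w 0.039 F [ 0.   0.6 -0.6] t 27.15
['w', '.4912', '-.3884', '.13', '95.1'] shift [  3.09 -12.95   0.04] then turn 19.65
['w', '.4912', '-.3884', '.042'] shift [0.   0.   3.52] then turn -0.0
```

```bash

python3 -m crank '[[[0.25,-1,0],0,0],[[0.25,-1,0],0,0],[[0.25,-1,0],0,0],[[0.25,-1,0],0,0],[[0.25,-1,0],0,0],[[0.25,-1,0],0,0],[[0.25,-1,0],0,0],[[0.25,-1,0],0,0]]' >/dev/null
python3 -m crank '[[[0.25,-1,0],0,0],[[0.25,-1,0],0,0],[[0.25,-1,0],0,0],[[0.25,-1,0],0,0],[[0.1,-0.95,0],0,0],[[0,0,0],1,0],[[0,0,0],1,0],[[0,0,0],1,0]]' >/dev/null
python3 -m crank '[[[0,0,0],1,0],[[0,0,0],1,0],[[0,0,0],1,0],[[0,0,0],1,0],[[0,0,0],1,0],[[0,0,0],1,0],[[0,0,0],1,0],[[0,0,0],1,0]]' >/dev/null
python3 -m crank '[[[0,0,0],1,0],[[0,0,0],1,0],[[0,0,0],1,0],[[0,0,0],1,0],[[0,0,0],1,0],[[0,0,0],1,0],[[0,0,0],1,0],[[0,0,0],1,0]]' >/dev/null
python3 -m crank '[[[0,0,0],0.65,0],[[0,0,0],0,0]]' >/dev/null
python3 g.py w .4912 -.3884 .13 95.1, w .4912 -.3884 .042
python3 chk.py
```

```text
now [ 0.489  -0.3876  0.127 ] [-1.799e+02 -1.000e-01  9.490e+01] q [-41.  32. 100.   0.  48. -46.] w 0.039 F [ 0.6 -0.4 -0.4] t 29.9833
['w', '.4912', '-.3884', '.13', '95.1'] shift [-0.04  0.08 -0.12] then turn -0.04
['w', '.4912', '-.3884', '.042'] shift [0.   0.   3.52] then turn -0.0
195 468 468
205 469 469
215 475 None
240 473 None
250 475 None
260 476 None
```

```bash

python3 -m crank '[[[-0.04,0.08,0.6],0,0],[[0,0,0.8],0,0],[[0,0,0.8],0,0],[[0,0,0.8],0,0],[[0,0,0.4],0,0],[[0,0,0],0,0],[[0,0,0],0,0],[[0,0,0],0,0.59]]'
python3 -m crank '[[[0,0,0],0,0.59],[[0,0,0],0,0.59],[[0,0,-0.4],0,0.59],[[0,0,-0.9],0,0.59],[[0,0,-0.9],0,0.59],[[0,0,-0.9],0,0],[[0,0,-0.2],0,0],[[0,0,0],0,0]]'
python3 g.py w .4912 -.3884 .12 173.8, w .45 -.1 .12, p -76 20.2 120, p -76 20.2 10
python3 - <<'E'
from h import *
b=snap('wrist')['image'];cv2.imwrite('pics/c6.png',cv2.cvtColor(cv2.resize(b,(480,360)),cv2.COLOR_RGB2BGR))
E
```

```text
t: 30.7
eef_pos: [0.4921, -0.3893, 0.0437]
ee_rot: [180.0, 0.0, 95.1]
wrist_force: [0.4, 0.6, 0.6]
width: 0.0492
grip_force: 0.0
t: 31.37
eef_pos: [0.4928, -0.3898, 0.1282]
ee_rot: [179.8, 0.2, 95.1]
wrist_force: [0.3, 0.4, -0.3]
width: 0.0148
grip_force: 0.0
now [ 0.4928 -0.3898  0.1282] [179.8   0.2  95.1] q [-41.  32. 100.  -0.  48. -46.] w 0.015 F [ 0.3  0.4 -0.3] t 31.3667
['w', '.4912', '-.3884', '.12', '173.8'] shift [ 0.06 -0.06  0.33] then turn -19.68
['w', '.45', '-.1', '.12'] shift [ 2.88 11.29 -0.  ] then turn -0.0
['p', '-76', '20.2', '120'] shift [ 0.4   4.95 -0.  ] then turn -0.0
['p', '-76', '20.2', '10'] shift [0.  0.  4.4] then turn -0.0
```

View pics/c6.png

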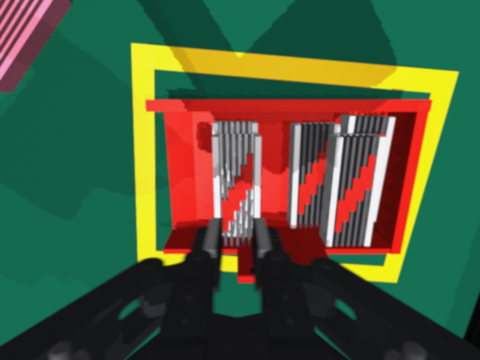

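The second reject is stacked on the old ones at (350,190) and the third on the first at (235,180). The last one is marked part 4 (y' = +20.2), between two good parts.

```bash

python3 -m crank '[[[0,0,0.2],-1,0],[[0,0,0],-1,0],[[0,0,0],-1,0],[[0,0,0],-1,0],[[0,0,0],-1,0],[[0,0,0],-1,0],[[0,0,0],-1,0],[[0,0,0],-1,0]]' >/dev/null
python3 -m crank '[[[0,0,0],-1,0],[[0,0,0],-1,0],[[0,0,0],-1,0],[[0,0,0],-1,0],[[0,0,0],-1,0],[[0,0,0],-1,0],[[0,0,0],-1,0],[[0,0,0],-1,0]]' >/dev/null
python3 -m crank '[[[0,0,0],-1,0],[[0,0,0],-1,0],[[0,0,0],-1,0],[[0,0,0],-0.7,0],[[0.2,1,0],0,0],[[0.2,1,0],0,0],[[0.2,1,0],0,0],[[0.2,1,0],0,0]]' >/dev/null
python3 -m crank '[[[0.2,1,0],0,0],[[0.2,1,0],0,0],[[0.2,1,0],0,0],[[0.2,1,0],0,0],[[0.2,1,0],0,0],[[0.2,1,0],0,0],[[0.2,1,0],0,0],[[0.2,1,0],0,0]]' >/dev/null
python3 -m crank '[[[0.2,1,0],0,0],[[0.2,1,0],0,0],[[0.2,1,0],0,0],[[0.3,1,0],0,0],[[0,0,0],0,0],[[0,0,0],0,0]]' >/dev/null
python3 g.py p -76 20.2 110 173.8, p -76 20.2 10
python3 - <<'E'
from h import *
s=snap('top');im=s['image'];hsv=cv2.cvtColor(im,cv2.COLOR_RGB2HSV).astype(int);H,S,V=[hsv[...,i] for i in range(3)]
red=((H<6)|(H>174))&(S>150)&(V>90)
m=np.zeros_like(red);m[195:270,255:385]=1
n,l,st,ce=cv2.connectedComponentsWithStats((red&m).astype(np.uint8))
for i in range(1,n):
    if st[i,4]>20: print('red',ce[i],st[i])
a=cv2.resize(snap('wrist')['image'],(400,300));b=cv2.resize(im[180:290,250:397],(400,300))
cv2.imwrite('pics/c7.png',cv2.cvtColor(np.hstack([a,b]),cv2.COLOR_RGB2BGR))
E
```

```text
now [0.4514 0.0187 0.1197] [-1.80e+02 -1.00e-01  1.74e+02] q [ -1.  22. 123.  -0.  36. -86.] w 0.0 F [ 0.3 -0.2 -0.1] t 34.5833
['p', '-76', '20.2', '110', '173.8'] shift [-0.06  0.22  0.39] then turn 0.06
['p', '-76', '20.2', '10'] shift [0. 0. 4.] then turn -0.0
```

View pics/c7.png

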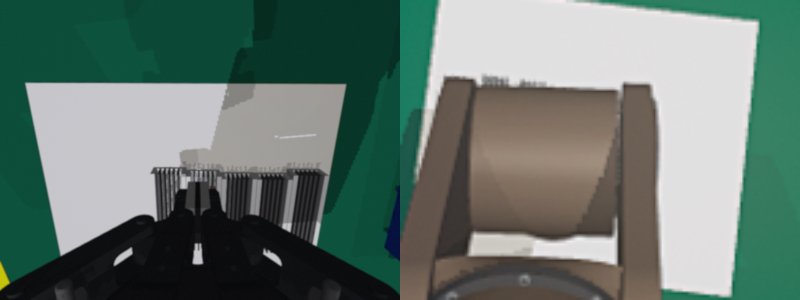

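The wrist view shows the marked block centred at u≈201 between its good neighbours (155–186 and 222–255), with the fingertips at u≈197. The computed 5.5 mm shift lines them up.

```bash

python3 -m crank '[[[-0.06,0.22,0.8],0.06,0],[[0,0,0.8],0,0],[[0,0,0.8],0,0],[[0,0,0.8],0,0],[[0,0,0.8],0,0],[[0,0,0.35],0,0],[[0,0,0],0,0],[[0,0,0],0,0]]'
python3 g.py p 21 20.2 9 173.8
python3 -m crank '[[[-0.4,0.02,0],0,0],[[-0.5,0.02,0],0,0],[[-0.5,0,0],0,0],[[-0.5,0,0],0,0],[[-0.5,0,0],0,0],[[-0.5,0,0],0,0],[[-0.5,0,0],0,0],[[-0.5,0,0],0,0]]'
python3 g.py p 21 20.2 9 173.8
python3 -m crank '[[[0.3,0,0],0,0],[[0,0,-1],0,0.75],[[0,0,-1],0,0.75],[[0,0,-0.3],0,0.75],[[-0.9,0,0],0,0.75],[[-0.9,0,0],0,0.75],[[-0.9,0,0],0,0.75],[[0,0,0],0,0.75]]'
python3 g.py p 87 20.2 66 173.8, p 87 20.2 5
```

```text
t: 35.35
eef_pos: [0.4542, 0.0224, 0.0115]
ee_rot: [-180.0, -0.1, 173.6]
wrist_force: [-0.2, -0.9, 0.7]
width: 0.0004
grip_force: 0.0
now [0.4542 0.0224 0.0115] [-1.800e+02 -1.000e-01  1.736e+02] q [ -1.  34. 126.  -0.  20. -85.] w 0.0 F [-0.2 -0.9  0.7] t 35.35
['p', '21', '20.2', '9', '173.8'] shift [-3.84  0.08  0.1 ] then turn -0.05
t: 36.02
eef_pos: [0.5535, 0.0129, 0.0131]
ee_rot: [180.0, 0.1, 173.6]
wrist_force: [-1.3, 0.1, 0.0]
width: -0.0003
grip_force: 0.2
now [0.5535 0.0129 0.0131] [1.800e+02 1.000e-01 1.736e+02] q [ -2.  38. 113.  -0.  29. -85.] w -0.0 F [-1.3  0.1  0. ] t 36.0167
['p', '21', '20.2', '9', '173.8'] shift [0.15 0.01 0.16] then turn -0.04
t: 36.68
eef_pos: [0.6161, 0.0059, 0.0708]
ee_rot: [180.0, 0.3, 173.6]
wrist_force: [-0.8, -0.0, 0.9]
width: 0.0644
grip_force: 0.0
now [0.6161 0.0059 0.0708] [180.    0.3 173.6] q [ -2.  36. 104.  -0.  40. -86.] w 0.064 F [-0.8 -0.   0.9] t 36.6833
['p', '87', '20.2', '66', '173.8'] shift [0.03 0.02 0.19] then turn -0.04
['p', '87', '20.2', '5'] shift [0.   0.   2.44] then turn -0.0
```

```bash

python3 -m crank '[[[0,0,0.8],0,0.75],[[0,0,0.8],0,0.75],[[0,0,0.75],0,0.75],[[0,0,0],0,0.75],[[0,0,0],0,0],[[0,0,0],0,0],[[0,0,0],0,0],[[0,0,0],0,0]]' 40
python3 -m crank '[[[0,0,-0.5],0,0],[[0,0,-1],0,0],[[0,0,-1],0,0],[[0,0,-1],0,0],[[0,0,-1],0,0],[[0,0,-0.4],0,0],[[0,0,0],0,0]]'
python3 g.py w .545 -.3836 .135 95.1, w .545 -.3836 .054
python3 chk.py
```

```text
t: 37.35
eef_pos: [0.6119, 0.0065, 0.0118]
ee_rot: [180.0, 0.1, 173.6]
wrist_force: [-2.3, 0.3, 8.8]
width: 0.0386
grip_force: 41.4
t: 37.93
eef_pos: [0.6127, 0.0065, 0.1363]
ee_rot: [180.0, 0.3, 173.6]
wrist_force: [1.3, 0.2, -0.7]
width: 0.039
grip_force: 40.6
now [0.6127 0.0065 0.1363] [180.    0.3 173.6] q [ -2.  31. 102.   0.  47. -86.] w 0.039 F [ 1.3  0.2 -0.7] t 37.9333
['w', '.545', '-.3836', '.135', '95.1'] shift [  0.96 -15.81   0.05] then turn 19.64
['w', '.545', '-.3836', '.054'] shift [0.   0.   3.24] then turn -0.0
195 468 468
205 469 469
215 475 475
240 473 473
250 475 474
260 476 476
```

```bash

python3 -m crank '[[[0.06,-1,0],0,0],[[0.06,-1,0],0,0],[[0.06,-1,0],0,0],[[0.06,-1,0],0,0],[[0.06,-1,0],0,0],[[0.06,-1,0],0,0],[[0.06,-1,0],0,0],[[0.06,-1,0],0,0]]' >/dev/null
python3 -m crank '[[[0.06,-1,0],0,0],[[0.06,-1,0],0,0],[[0.06,-1,0],0,0],[[0.06,-1,0],0,0],[[0.06,-1,0],0,0],[[0.06,-1,0],0,0],[[0.06,-1,0],0,0],[[0.06,-0.8,0],0,0]]' >/dev/null
python3 -m crank '[[[0,0,0],1,0],[[0,0,0],1,0],[[0,0,0],1,0],[[0,0,0],1,0],[[0,0,0],1,0],[[0,0,0],1,0],[[0,0,0],1,0],[[0,0,0],1,0]]' >/dev/null
python3 -m crank '[[[0,0,0],1,0],[[0,0,0],1,0],[[0,0,0],1,0],[[0,0,0],1,0],[[0,0,0],1,0],[[0,0,0],1,0],[[0,0,0],1,0],[[0,0,0],1,0]]' >/dev/null
python3 -m crank '[[[0,0,0],1,0],[[0,0,0],1,0],[[0,0,0],1,0],[[0,0,0],0.65,0],[[0,0,0],0,0]]' >/dev/null
python3 g.py w .545 -.3836 .135 95.1, w .545 -.3836 .054
```

```text
now [ 0.5426 -0.3828  0.131 ] [-1.799e+02 -1.000e-01  9.490e+01] q [-38.  35.  94.  -0.  51. -43.] w 0.039 F [-0.8 -0.3 -0.3] t 41.0667
['w', '.545', '-.3836', '.135', '95.1'] shift [-0.04  0.09 -0.16] then turn -0.05
['w', '.545', '-.3836', '.054'] shift [0.   0.   3.24] then turn -0.0
```

```bash

python3 -m crank '[[[-0.04,0.09,0.6],0,0],[[0,0,0.8],0,0],[[0,0,0.8],0,0],[[0,0,0.7],0,0],[[0,0,0],0,0],[[0,0,0],0,0.56],[[0,0,0],0,0.56],[[0,0,0],0,0.56]]'
python3 -m crank '[[[0,0,-0.5],0,0.56],[[0,0,-0.9],0,0.56],[[0,0,-0.9],0,0.56],[[0,0,-0.9],0,0.5],[[0,0,-0.6],0,0.5],[[0,0,0],0,0.5]]'
python3 - <<'E'
from h import *
b=cv2.resize(snap('wrist')['image'],(400,300));s=snap('top');a=cv2.resize(s['image'][170:320,90:240],(400,300))
a=cv2.resize(s['image'][160:320,80:293],(400,300),interpolation=cv2.INTER_CUBIC)
cv2.imwrite('pics/c8.png',cv2.cvtColor(np.hstack([b,a]),cv2.COLOR_RGB2BGR))
E
python3 g.py
```

```text
t: 41.73
eef_pos: [0.5463, -0.3846, 0.0612]
ee_rot: [179.9, 0.1, 95.1]
wrist_force: [-0.1, -0.8, -0.1]
width: 0.0476
grip_force: 0.0
t: 42.23
eef_pos: [0.5476, -0.3856, 0.1609]
ee_rot: [179.7, 0.3, 95.1]
wrist_force: [0.7, 0.1, 0.5]
width: 0.0427
grip_force: 0.0
now [ 0.5463 -0.3846  0.1573] [1.799e+02 1.000e-01 9.510e+01] q [-38.  33.  93.   0.  54. -43.] w 0.043 F [ 0.6 -0.1 -0.7] t 42.3333
```

View pics/c8.png

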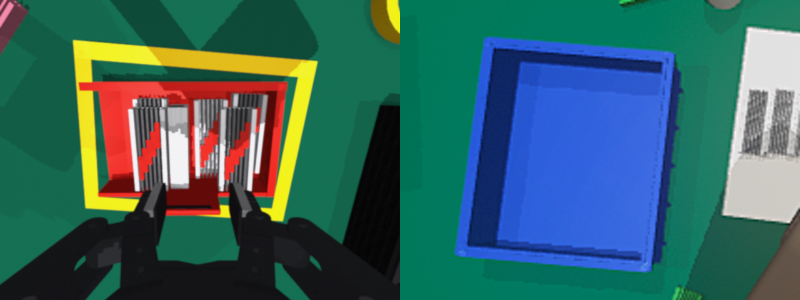

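C dropped into the gap and leans on its side at (178,150), but all six rejects are inside the scoop. The tote rim corners are at full-image (126,180), (225,188), (212,304) and (110,295).

```bash
python3 - <<'E'
from scoop import *
s=snap('top')
P=np.array([ray(s,u,v,.11)[:2] for u,v in [(126.3,180.3),(225.4,187.7),(212,304),(110.4,295.4)]]);c=P.mean(0)
d=P[0]+P[1]-P[2]-P[3];yaw=np.degrees(np.arctan2(d[1],d[0]));print(P.round(3),c,yaw,np.linalg.norm(d)/2)
print('grip',sp(np.array([.533,-.3847]),5.1,.015,.0645))
E
python3 g.py w .5124 -.4475 .157 -174.9, w .5124 -.4475 .06
```

```text
[[0.647 0.521]
 [0.629 0.247]
 [0.313 0.273]
 [0.333 0.545]] [0.48070227 0.39638823] -4.517261454349595 0.3160188374233636
grip [ 0.52379307 -0.45027806]
now [ 0.5458 -0.3842  0.1561] [180.   0.  95.] q [-38.  33.  93.   0.  54. -43.] w 0.043 F [-0.1 -0.2 -0.5] t 42.3833
['w', '.5124', '-.4475', '.157', '-174.9'] shift [-2.4  -1.55 -0.03] then turn -22.51
['w', '.5124', '-.4475', '.06'] shift [0.   0.   3.88] then turn -0.0
```

```bash

python3 -m crank '[[[-0.85,-0.37,0],0,0.5],[[-0.85,-0.37,0],0,0.5],[[-0.86,-0.37,0],0,0.5],[[0,0,0],-1,0.5],[[0,0,0],-1,0.5],[[0,0,0],-1,0.5],[[0,0,0],-1,0.5],[[0,0,0],-1,0.5]]'>/dev/null
python3 -m crank '[[[0,0,0],-1,0.5],[[0,0,0],-1,0.5],[[0,0,0],-1,0.5],[[0,0,0],-1,0.5],[[0,0,0],-1,0.5],[[0,0,0],-1,0.5],[[0,0,0],-1,0.5],[[0,0,0],-1,0.5]]'>/dev/null
python3 -m crank '[[[0,0,0],-1,0.5],[[0,0,0],-1,0.5],[[0,0,0],-1,0.5],[[0,0,0],-1,0.5],[[0,0,0],-1,0.5],[[0,0,0],-1,0.5],[[0,0,0],-1,0.5],[[0,0,0],-1,0.5]]'>/dev/null
python3 -m crank '[[[0,0,0],-1,0.5],[[0,0,0],-0.5,0.5],[[0,0,0],0,0.5],[[0,0,0],0,0.5]]'>/dev/null
python3 g.py w .5238 -.4503 .157 -174.9, w .5238 -.4503 .06
python3 - <<'E'
from h import *
cv2.imwrite('pics/c9.png',cv2.cvtColor(cv2.resize(snap('wrist')['image'],(480,360)),cv2.COLOR_RGB2BGR))
E
```

```text
now [ 0.5234 -0.4501  0.1546] [ 179.9   -0.  -175. ] q [ -43.   35.   90.    0.   55. -138.] w 0.043 F [-0.  -0.6  0.4] t 44.7167
['w', '.5238', '-.4503', '.157', '-174.9'] shift [-0.02 -0.01 -0.1 ] then turn -0.03
['w', '.5238', '-.4503', '.06'] shift [0.   0.   3.88] then turn -0.0
```

View pics/c9.png

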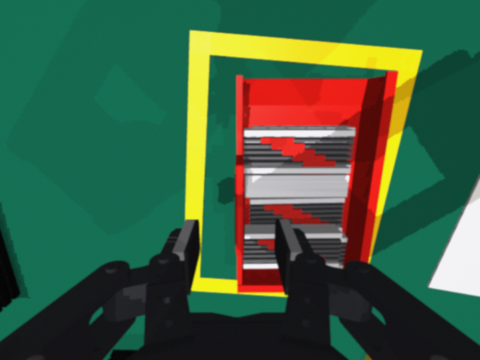

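The grip plate (left wall, u≈240) is midway between the fingers (187 and 290). I'll descend on it.

```bash

python3 -m crank '[[[0,0,0.7],0,0.3],[[0,0,0.8],0,0.3],[[0,0,0.8],0,0.3],[[0,0,0.8],0,0.3],[[0,0,0.55],0,0.3],[[0,0,0],0,0.3],[[0,0,0],0,0.3]]'
python3 -m crank '[[[0,0,0],0,0],[[0,0,0],0,0],[[0,0,0],0,0],[[0,0,0],0,0],[[0,0,0],0,0],[[0,0,0],0,0]]' 120
python3 g.py
```

```text
t: 45.35
eef_pos: [0.5234, -0.4501, 0.0636]
ee_rot: [179.9, -0.1, -175.0]
wrist_force: [-0.7, -0.4, 0.4]
width: 0.0258
grip_force: 0.0
t: 45.85
eef_pos: [0.5242, -0.4508, 0.0655]
ee_rot: [-179.9, 0.1, -174.9]
wrist_force: [-0.8, 1.5, 6.5]
width: 0.0048
grip_force: 118.8
now [ 0.5242 -0.4508  0.0655] [-1.799e+02  1.000e-01 -1.749e+02] q [ -43.   41.   93.   -0.   46. -138.] w 0.005 F [-0.8  1.5  6.5] t 45.85
```

```bash

python3 -m crank '[[[0,0,-0.2],0,0],[[0,0,-0.4],0,0],[[0,0,-0.5],0,0],[[0,0,-0.5],0,0],[[0,0,-0.5],0,0],[[0,0,-0.5],0,0],[[0,0,-0.5],0,0],[[0,0,-0.5],0,0]]'
python3 -m crank '[[[0,0,-0.5],0,0],[[0,0,-0.5],0,0],[[0,0,-0.5],0,0],[[0,0,-0.5],0,0],[[0,0,-0.5],0,0],[[0,0,-0.5],0,0],[[0,0,-0.3],0,0],[[0,0,0],0,0]]'
python3 g.py
python3 - <<'E'
from h import *
b=snap('scene')['image'][60:280,40:333]
cv2.imwrite('pics/c10.png',cv2.cvtColor(cv2.resize(b,(600,450),interpolation=cv2.INTER_CUBIC),cv2.COLOR_RGB2BGR))
E
```

```text
t: 46.52
eef_pos: [0.5238, -0.4505, 0.1557]
ee_rot: [-180.0, 0.0, -175.0]
wrist_force: [-0.8, 0.3, -7.6]
width: 0.0048
grip_force: 117.7
t: 47.18
eef_pos: [0.5244, -0.451, 0.2388]
ee_rot: [-179.9, 0.1, -175.0]
wrist_force: [0.5, 0.2, -8.0]
width: 0.0046
grip_force: 117.7
now [ 0.5244 -0.451   0.2388] [-1.799e+02  1.000e-01 -1.750e+02] q [ -43.   30.   85.    0.   64. -138.] w 0.005 F [ 0.5  0.2 -8. ] t 47.1833
```

View pics/c10.png

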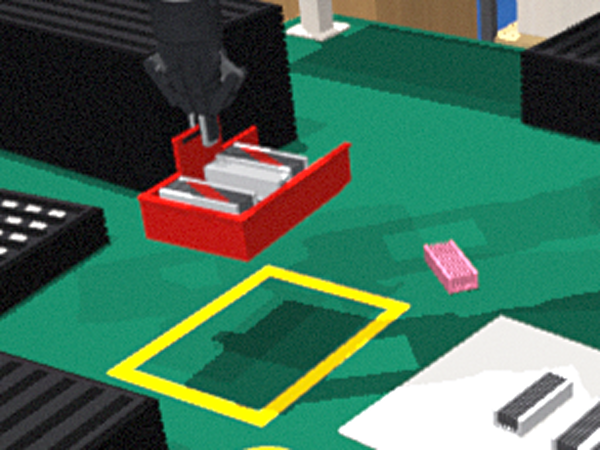

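The loaded scoop hangs level in the grip. I'll carry it high over to the tote and tip it by pressing its underside behind the grip onto the tote's far rim.

```bash

python3 g.py w .571 .334 .265 175.5
python3 -m crank '[[[0,0,-0.5],0,0],[[0,0.3,-0.5],0,0],[[0,0.6,0],0,0],[[0,0.8,0],0,0],[[0,0.8,0],0,0],[[0,0.8,0],0,0],[[0,0.8,0],0,0],[[0,0.8,0],0,0]]'
python3 g.py w .571 .334 .265 175.5
```

```text
now [ 0.5241 -0.4507  0.2375] [-1.799e+02  1.000e-01 -1.750e+02] q [ -43.   31.   85.   -0.   64. -138.] w 0.005 F [-0.2  0.3 -7.8] t 47.2333
['w', '.571', '.334', '.265', '175.5'] shift [-4.63 31.1  -1.1 ] then turn 2.39
t: 47.9
eef_pos: [0.5127, -0.327, 0.2624]
ee_rot: [-180.0, 0.0, -175.0]
wrist_force: [-0.2, -0.9, -8.1]
width: 0.0046
grip_force: 118.1
now [ 0.5127 -0.327   0.2624] [-180.    0. -175.] q [ -35.   22.   95.    0.   62. -130.] w 0.005 F [-0.2 -0.9 -8.1] t 47.9
['w', '.571', '.334', '.265', '175.5'] shift [-4.65 26.13 -0.1 ] then turn 2.39
```

```bash

python3 -m crank '[[[-0.2,0.9,0],0.1,0],[[-0.2,0.9,0],0.1,0],[[-0.2,0.9,0],0.1,0],[[-0.2,0.9,0],0.1,0],[[-0.2,0.9,0],0.1,0],[[-0.2,0.9,0],0.1,0],[[-0.2,0.9,0],0.1,0],[[-0.2,0.9,0],0.1,0]]' >/dev/null
python3 -m crank '[[[-0.2,0.9,0],0.1,0],[[-0.2,0.9,0],0.1,0],[[-0.2,0.9,0],0.1,0],[[-0.2,0.9,0],0.1,0],[[-0.2,0.9,0],0.1,0],[[-0.2,0.9,0],0.1,0],[[-0.2,0.9,0],0.1,0],[[-0.2,0.9,0],0.1,0]]' >/dev/null
python3 -m crank '[[[-0.1,0.9,0],0.1,0],[[-0.1,0.9,0],0.1,0],[[0,0.9,0],0.1,0],[[0,0.8,0],0.1,0],[[0,0.7,0],0.1,0],[[0,0.5,0],0.1,0],[[0,0.3,0],0.1,0],[[0,0,0],0,0]]' >/dev/null
python3 g.py w .571 .334 .185 175.5
python3 chk.py >/dev/null
```

```text
now [0.5898 0.1603 0.2621] [180.    0.  175.9] q [ 12.  23.  95.   0.  62. -74.] w 0.004 F [-0.2 -0.5 -7.1] t 49.9
['w', '.571', '.334', '.185', '175.5'] shift [1.25 6.87 3.08] then turn 0.1
```

```bash

python3 -m crank '[[[0.2,0.7,0],0.1,0],[[0.2,0.7,0],0,0],[[0.2,0.7,0],0,0],[[0.2,0.7,0],0,0],[[0.2,0.7,0],0,0],[[0.2,0.7,0],0,0],[[0,0.7,0],0,0],[[0,0.7,0],0,0]]' >/dev/null
python3 -m crank '[[[0,0.7,0],0,0],[[0,0.5,0],0,0],[[0,0,0],0,0],[[0,0,0],0,0]]' >/dev/null
python3 g.py w .571 .334 .185 175.5
```

```text
now [0.5737 0.3313 0.2612] [-180.    -0.   175.5] q [ 27.  27.  88.  -0.  65. -58.] w 0.005 F [-0.6 -0.5 -7.6] t 50.95
['w', '.571', '.334', '.185', '175.5'] shift [0.11 0.1  3.05] then turn 0.0
```

```bash

python3 -m crank '[[[0.11,0.1,0.6],0,0],[[0,0,0.8],0,0],[[0,0,0.8],0,0],[[0,0,0.6],0,0],[[0,0,0.4],0,0],[[0,0,0],0,0],[[0,0,0],0,0]]' 80
python3 -m crank '[[[0.15,0,0.1],0,0],[[0.2,0,0.1],0,0],[[0.2,0,0.15],0,0],[[0.2,0,0.15],0,0],[[0.1,0,0.15],0,0],[[0,0,0],0,0]]'
python3 - <<'E'
from h import *
b=snap('scene')['image'][90:370,300:640]
cv2.imwrite('pics/c11.png',cv2.cvtColor(cv2.resize(b,(680,560),interpolation=cv2.INTER_CUBIC),cv2.COLOR_RGB2BGR))
E
```

```text
t: 51.53
eef_pos: [0.5711, 0.333, 0.1816]
ee_rot: [-180.0, -0.0, 175.4]
wrist_force: [0.4, -0.0, -6.5]
width: 0.0046
grip_force: 118.3
t: 52.03
eef_pos: [0.5486, 0.3354, 0.1662]
ee_rot: [180.0, -0.0, 175.5]
wrist_force: [-8.8, -4.0, 15.3]
width: 0.0046
grip_force: 123.0
```

View pics/c11.png

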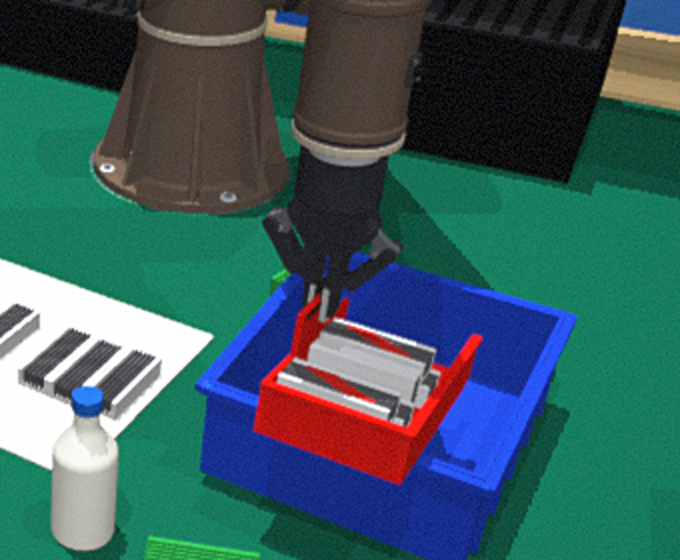

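The scoop rests on the far rim and has started to tip; the contact force is about 22 N. I'll continue along the pivot path.

```bash

python3 -m crank '[[[0.1,0,0.2],0,0],[[0.1,0,0.2],0,0],[[0.1,0,0.2],0,0],[[0.1,0,0.2],0,0],[[0.05,0,0.2],0,0],[[0,0,0],0,0]]' 60
python3 -m crank '[[[0.05,0,0.2],0,0],[[0.05,0,0.2],0,0],[[0.05,0,0.2],0,0],[[0.05,0,0.2],0,0],[[0,0,0],0,0]]'
python3 - <<'E'
from h import *
b=snap('scene')['image'][90:370,300:640]
cv2.imwrite('pics/c12.png',cv2.cvtColor(cv2.resize(b,(680,560),interpolation=cv2.INTER_CUBIC),cv2.COLOR_RGB2BGR))
E
```

```text
t: 52.58
eef_pos: [0.535, 0.3359, 0.1406]
ee_rot: [-179.9, -0.2, 175.5]
wrist_force: [-22.6, -1.4, 19.7]
width: 0.005
grip_force: 141.1
t: 53.0
eef_pos: [0.5304, 0.3355, 0.1196]
ee_rot: [-179.9, -0.2, 175.5]
wrist_force: [-13.7, -4.4, 1.6]
width: 0.0049
grip_force: 164.6
```

View pics/c12.png

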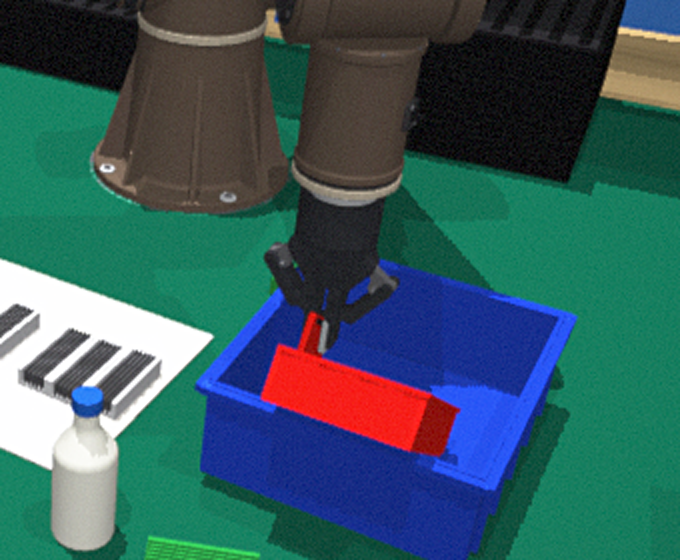

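The scoop is tipped about 45° into the tote. I've used up the picture allowance, so from here I work from numbers. I'll raise it while tipped and weigh it through the wrist force.

```bash

python3 -m crank '[[[0,0,0],0,0],[[0,0,0],0,0],[[0.1,0,-0.3],0,0],[[0.2,0,-0.4],0,0],[[0.2,0,-0.4],0,0],[[0.1,0,-0.4],0,0],[[0,0,0],0,0],[[0,0,0],0,0]]' 120
python3 -m crank '[[[0,0,-0.5],0,0],[[0,0,-0.5],0,0],[[0,0,-0.5],0,0],[[0,0,-0.5],0,0],[[0,0,0],0,0],[[0,0,0],0,0],[[0,0,0],0,0],[[0,0,0],0,0]]' 120
python3 - <<'E'
from h import *
b=snap('scene')['image'];hsv=cv2.cvtColor(b,cv2.COLOR_RGB2HSV).astype(int);H,S,V=[hsv[...,i] for i in range(3)]
red=(((H<6)|(H>174))&(S>150)&(V>70)).astype(np.uint8);red[:,:400]=0
cs,_=cv2.findContours(red,cv2.RETR_EXTERNAL,cv2.CHAIN_APPROX_SIMPLE)
for c in cs:
    if cv2.contourArea(c)>15: print(cv2.contourArea(c),cv2.boundingRect(c),cv2.approxPolyDP(c,4,True)[:,0].tolist())
grey=((S<60)&(V>110));grey[:,:420]=0;grey[:190]=0;grey[370:]=0;ys,xs=np.where(grey);print('bright px in tote',len(xs),xs.mean() if len(xs) else 0,ys.mean() if len(xs) else 0)
E
```

```text
t: 53.72
eef_pos: [0.5191, 0.338, 0.1591]
ee_rot: [179.9, 0.1, 175.5]
wrist_force: [0.6, 0.1, -3.9]
width: 0.0046
grip_force: 163.5
t: 54.38
eef_pos: [0.5182, 0.3372, 0.2067]
ee_rot: [-180.0, -0.1, 175.4]
wrist_force: [-0.1, 0.1, -3.4]
width: 0.0047
grip_force: 163.6
69.5 (481, 295, 26, 15) [[481, 295], [506, 309]]
3441.5 (440, 202, 101, 79) [[448, 217], [440, 245], [507, 277], [532, 276], [540, 255], [527, 240], [468, 223], [466, 202], [458, 220]]
bright px in tote 1514 494.30845442536327 287.50792602377805
```

```bash

python3 -m crank '[[[0,0,0],0,0],[[0,0,0],0,0]]' | grep wrist
python3 -m crank '[[[0.8,0,0],0,0],[[-0.8,0,-0.5],0,0],[[0.8,0,0.5],0,0],[[-0.8,0,-0.5],0,0],[[0.8,0,0.5],0,0],[[-0.8,0,-0.5],0,0],[[0,0,0.5],0,0],[[0,0,0],0,0]]'
python3 -m crank '[[[0,0,0],0,0],[[0,0,0],0,0],[[0,0,0],0,0],[[0,0,0],0,0]]'
python3 -m crank '[[[0,0,0],0,0],[[0,0,0],0,0]]' | grep wrist
```

```text
wrist_force: [-0.7, -0.0, -3.3]
t: 55.27
eef_pos: [0.5187, 0.3372, 0.2066]
ee_rot: [-180.0, -0.0, 175.4]
wrist_force: [-1.6, -0.4, -2.7]
width: 0.0049
grip_force: 163.6
t: 55.6
eef_pos: [0.5186, 0.3376, 0.2081]
ee_rot: [180.0, 0.0, 175.4]
wrist_force: [-0.1, 0.2, -1.8]
width: 0.0048
grip_force: 163.7
wrist_force: [0.1, 0.3, -1.8]
```

Wrist load is down to about 1.8 N, so the scoop is empty. I'll carry it back, set the lip down first and then drag in +x while lowering so it turns flat.

```bash

python3 -m crank '[[[0,0,-0.6],0,0],[[0,0,-0.6],0,0],[[0,0,-0.6],0,0],[[0,0,-0.6],0,0],[[0,-0.3,0],0,0],[[0,-0.6,0],0,0],[[0,-0.9,0],0,0],[[0,-0.9,0],0,0]]' >/dev/null
python3 -m crank '[[[0,-1,0],0,0],[[0,-1,0],0,0],[[0,-1,0],0,0],[[0,-1,0],0,0],[[0,-1,0],0,0],[[0,-1,0],0,0],[[0,-1,0],0,0],[[0,-1,0],0,0]]' >/dev/null
python3 -m crank '[[[0,-1,0],0,0],[[0,-1,0],0,0],[[0,-1,0],0,0],[[0,-1,0],0,0],[[0,-1,0],0,0],[[0,-1,0],0,0],[[0,-1,0],0,0],[[0,-1,0],0,0]]' >/dev/null
python3 -m crank '[[[0,-1,0],0,0],[[0,-1,0],0,0],[[0,-1,0],0,0],[[0,-1,0],0,0],[[0,-0.5,0],0,0],[[0,0,0],0,0]]' >/dev/null
python3 g.py w .444 -.4572 .26 180.6, w .444 -.4572 .13
python3 - <<'E'
from h import *
s=snap('top');im=s['image'];hsv=cv2.cvtColor(im,cv2.COLOR_RGB2HSV).astype(int);H,S,V=[hsv[...,i] for i in range(3)]
red=(((H<6)|(H>174))&(S>130)&(V>80)).astype(np.uint8)
n,l,st,ce=cv2.connectedComponentsWithStats(red)
for i in range(1,n):
    if st[i,4]>12: print('red',ce[i].round(),st[i,4])
print('bright in tote',((S<60)&(V>100))[185:300,120:225].sum())
E
```

```text
now [ 0.4712 -0.243   0.2668] [-1.800e+02 -1.000e-01  1.753e+02] q [ -31.   16.  105.   -0.   60. -116.] w 0.005 F [-1.5  0.2 -1.9] t 58.2667
['w', '.444', '-.4572', '.26', '180.6'] shift [ 0.38 -8.63  0.27] then turn -1.32
['w', '.444', '-.4572', '.13'] shift [0.  0.  5.2] then turn -0.0
red [387. 213.] 3770
red [173. 238.] 65
red [169. 264.] 80
red [172. 274.] 87
red [  2. 381.] 112
bright in tote 1809
```

```bash

python3 -m crank '[[[0,-1,0],-0.3,0],[[0,-1,0],-0.3,0],[[0.1,-1,0],-0.3,0],[[0.1,-1,0],-0.3,0],[[0.1,-1,0],-0.1,0],[[0.1,-1,0],0,0],[[0,-1,0],0,0],[[0,-0.8,0],0,0]]' >/dev/null
python3 -m crank '[[[0,-0.5,0],0,0],[[0,-0.3,0],0,0],[[0,0,0.5],0,0],[[0,0,0.5],0,0],[[0,0,0.8],0,0],[[0,0,0.8],0,0],[[0,0,0.8],0,0],[[0,0,0.5],0,0]]'
python3 -m crank '[[[0,0,0],0,0],[[0,0,0],0,0]]' >/dev/null
python3 g.py w .444 -.4572 .13 180.6
```

```text
t: 59.65
eef_pos: [0.4585, -0.4534, 0.1683]
ee_rot: [179.9, -0.1, -179.3]
wrist_force: [-0.4, -0.0, -2.4]
width: 0.005
grip_force: 163.8
now [ 0.459  -0.4546  0.1701] [ 179.9   -0.  -179.3] q [ -47.   31.   95.    0.   54. -138.] w 0.005 F [-0.5 -0.6 -1.4] t 59.8167
['w', '.444', '-.4572', '.13', '180.6'] shift [ 0.6  -0.1   1.61] then turn 0.02
```

```bash

python3 -m crank '[[[0.3,-0.1,0.3],0,0],[[0.3,0,0.4],0,0],[[0,0,0.4],0,0],[[0,0,0.4],0,0],[[0,0,0.2],0,0],[[0,0,0],0,0]]' |grep -E 'eef|wrist'
for i in 1 2 3; do echo; done
python3 -m crank '[[[0,0,0.15],0,0],[[0,0,0.15],0,0],[[0,0,0],0,0]]' |grep -E 'eef|wrist'
python3 -m crank '[[[0,0,0.1],0,0],[[0,0,0.1],0,0],[[0,0,0],0,0]]' |grep -E 'eef|wrist'
```

```text
eef_pos: [0.4437, -0.4576, 0.1265]
wrist_force: [0.2, 0.9, -2.7]



eef_pos: [0.444, -0.4579, 0.1198]
wrist_force: [0.1, -0.1, -2.4]
eef_pos: [0.4439, -0.4579, 0.1149]
wrist_force: [0.2, 0.7, -1.7]
```

```bash

python3 -m crank '[[[0,0,0.1],0,0],[[0,0,0.1],0,0],[[0,0,0],0,0]]' |grep -E 'eef|wrist'
python3 -m crank '[[[0,0,0.1],0,0],[[0,0,0.1],0,0],[[0,0,0],0,0]]' |grep -E 'eef|wrist'
```

```text
eef_pos: [0.4438, -0.4579, 0.1098]
wrist_force: [-0.5, 0.1, -2.6]
eef_pos: [0.4438, -0.4579, 0.1048]
wrist_force: [-1.4, -0.0, -2.6]
```

```bash

for k in 1; do :; done
python3 -m crank '[[[0,0,0.1],0,0],[[0,0,0.1],0,0],[[0,0,0],0,0]]' |grep -E 'eef|wrist'
python3 -m crank '[[[0,0,0.1],0,0],[[0,0,0.1],0,0],[[0,0,0],0,0]]' |grep -E 'eef|wrist'
```

```text
eef_pos: [0.4438, -0.4579, 0.0998]
wrist_force: [-0.2, -0.8, -2.4]
eef_pos: [0.4444, -0.4589, 0.0961]
wrist_force: [-2.9, -0.8, 13.9]
```

```bash

python3 -m crank '[[[0,0,0],0,0.05],[[0,0,0],0,0.05]]' 30 | grep -E 'width|grip|wrist|eef'
python3 -m crank '[[[0,0,0],0,0.0],[[-0.2,0,0],0,0],[[-0.2,0,0],0,0],[[-0.2,0,0],0,0],[[0,0,0],0,0]]' 30
```

```text
eef_pos: [0.4442, -0.4588, 0.0963]
wrist_force: [-2.8, -0.3, 11.7]
width: 0.0048
grip_force: 155.0
t: 62.4
eef_pos: [0.4596, -0.4584, 0.0963]
ee_rot: [-179.9, 0.0, -179.3]
wrist_force: [-0.5, 1.2, 14.3]
width: 0.0049
grip_force: 155.8
```

```bash
cat > tilt.py <<'E'
from h import *
o=r.get_obs();g=np.array(o['eef_pos'])+[0,0,.019];t=np.radians(o['ee_rot'][2])
ex=np.array([np.cos(t),np.sin(t),0]);ey=np.array([-np.sin(t),np.cos(t),0]);ez=np.array([0,0,1.])
s=snap('scene');b=s['image'];hsv=cv2.cvtColor(b,cv2.COLOR_RGB2HSV).astype(int);H,S,V=[hsv[...,i] for i in range(3)]
red=(((H<6)|(H>174))&(S>150)&(V>60)).astype(np.uint8);red[:,300:]=0
cs,_=cv2.findContours(red,cv2.RETR_EXTERNAL,cv2.CHAIN_APPROX_SIMPLE);c=max(cs,key=cv2.contourArea)
print('bbox',cv2.boundingRect(c),cv2.approxPolyDP(c,3,True)[:,0].tolist())
for th in (0,15,30,45,60,75):
    a=np.radians(th);X=ex*np.cos(a)-ez*np.sin(a);Z=ex*np.sin(a)+ez*np.cos(a)
    P=lambda x,y,z:np.round(proj(s,g+X*(x-.015)+ey*(y-.0645)+Z*(z-.0845))).astype(int).tolist()
    print(th,'closed face TL,TR,BR,BL',P(-.108,.067,.05),P(-.108,-.067,.05),P(-.108,-.067,0),P(-.108,.067,0),'openR',P(.108,-.067,.05),'plate tops',P(-.04,.0645,.091),P(.04,.0645,.091))
E
python3 tilt.py
```

```text
bbox (124, 157, 99, 54) [[128, 167], [126, 188], [217, 210], [222, 194], [170, 178], [168, 173], [163, 175], [160, 164], [154, 160], [160, 160], [151, 157], [146, 171]]
0 closed face TL,TR,BR,BL [132, 199] [176, 212] [178, 230] [135, 216] openR [227, 174] plate tops [148, 173] [169, 160]
15 closed face TL,TR,BR,BL [128, 188] [173, 200] [172, 221] [128, 207] openR [225, 184] plate tops [148, 167] [169, 162]
30 closed face TL,TR,BR,BL [127, 174] [172, 187] [168, 208] [123, 195] openR [222, 193] plate tops [150, 161] [169, 165]
45 closed face TL,TR,BR,BL [128, 161] [174, 173] [166, 193] [121, 180] openR [218, 202] plate tops [152, 156] [169, 167]
60 closed face TL,TR,BR,BL [132, 147] [178, 158] [167, 176] [122, 164] openR [212, 208] plate tops [155, 151] [168, 170]
75 closed face TL,TR,BR,BL [139, 135] [184, 146] [171, 159] [126, 148] openR [207, 213] plate tops [158, 148] [167, 172]
```

```bash

python3 -m crank '[[[-0.2,0,0.05],0,0],[[-0.2,0,0.05],0,0],[[-0.2,0,0.08],0,0],[[-0.2,0,0.08],0,0],[[0,0,0],0,0]]' | grep -E 'wrist|eef'
python3 -m crank '[[[-0.2,0,0.1],0,0],[[-0.2,0,0.1],0,0],[[-0.2,0,0.1],0,0],[[0,0,0],0,0]]' | grep -E 'wrist|eef'
python3 tilt.py | head -4
```

```text
eef_pos: [0.4795, -0.458, 0.0891]
wrist_force: [-3.4, -1.2, 8.9]
eef_pos: [0.4946, -0.4577, 0.0814]
wrist_force: [-2.0, -1.1, 6.8]
bbox (120, 169, 100, 57) [[121, 191], [121, 212], [163, 225], [217, 210], [219, 194], [180, 199], [176, 196], [178, 183], [162, 185], [162, 169], [162, 180], [157, 186], [152, 176], [146, 175], [151, 171], [142, 173], [139, 189]]
0 closed face TL,TR,BR,BL [123, 210] [167, 224] [170, 242] [126, 228] openR [220, 185] plate tops [140, 184] [161, 171]
15 closed face TL,TR,BR,BL [119, 199] [164, 213] [163, 233] [119, 219] openR [218, 195] plate tops [140, 178] [161, 173]
30 closed face TL,TR,BR,BL [118, 186] [163, 199] [159, 221] [114, 207] openR [215, 204] plate tops [141, 172] [161, 175]
```

```bash

python3 -m crank '[[[-0.2,0,0.12],0,0],[[-0.2,0,0.12],0,0],[[-0.2,0,0.12],0,0],[[0,0,0],0,0]]' | grep -E 'wrist|eef'
python3 -m crank '[[[-0.15,0,0.12],0,0],[[-0.15,0,0.12],0,0],[[-0.1,0,0.12],0,0],[[0,0,0],0,0]]' | grep -E 'wrist|eef'
python3 tilt.py | head -3
```

```text
eef_pos: [0.5094, -0.4573, 0.072]
wrist_force: [-2.9, -0.8, 7.1]
eef_pos: [0.5195, -0.4577, 0.0637]
wrist_force: [-4.2, -0.6, 14.4]
bbox (117, 180, 101, 65) [[117, 213], [121, 231], [164, 244], [216, 210], [217, 194], [194, 203], [177, 198], [174, 183], [159, 191], [157, 180], [156, 192], [149, 196], [146, 187], [140, 188], [145, 182], [136, 187], [137, 202]]
0 closed face TL,TR,BR,BL [117, 221] [161, 235] [164, 253] [120, 239] openR [215, 195] plate tops [134, 194] [155, 181]
15 closed face TL,TR,BR,BL [113, 210] [158, 224] [157, 245] [113, 230] openR [213, 205] plate tops [134, 189] [156, 183]
```

```bash

python3 -m crank '[[[-0.1,0,0.1],0,0],[[-0.1,0,0.1],0,0],[[0,0,0],0,0]]' | grep -E 'wrist|eef'
python3 tilt.py | head -2
python3 -m crank '[[[0,0,0],0,0.05],[[0,0,0],0,0.08],[[0,0,0],0,0.1],[[0,0,0],0,0.12],[[0,0,0],0,0.16],[[0,0,0],0,0.2],[[0,0,0],0,0.2],[[0,0,0],0,0.2]]' 20
python3 tilt.py | head -2
```

```text
eef_pos: [0.5248, -0.4579, 0.0588]
wrist_force: [-0.9, -1.9, 11.8]
bbox (117, 183, 100, 67) [[215, 193], [196, 203], [176, 197], [174, 183], [159, 192], [155, 183], [155, 194], [148, 199], [145, 190], [138, 191], [144, 185], [135, 191], [136, 205], [117, 217], [120, 235], [163, 249], [215, 210]]
0 closed face TL,TR,BR,BL [116, 224] [160, 238] [163, 256] [119, 242] openR [214, 198] plate tops [133, 197] [154, 183]
t: 64.93
eef_pos: [0.5239, -0.4571, 0.0582]
ee_rot: [180.0, -0.0, -179.4]
wrist_force: [-0.2, -0.1, 0.3]
width: 0.017
grip_force: 0.0
bbox (117, 183, 100, 69) [[216, 194], [196, 203], [176, 197], [174, 183], [150, 199], [147, 190], [138, 194], [147, 184], [134, 193], [136, 207], [117, 220], [120, 235], [164, 251], [216, 209]]
0 closed face TL,TR,BR,BL [116, 224] [160, 238] [163, 256] [120, 242] openR [214, 198] plate tops [133, 197] [155, 184]
```

```bash

python3 -m crank '[[[0,0,-0.3],0,0.25],[[0,0,-0.6],0,0.25],[[0,0,-0.9],0,0.25],[[0,0,-1],0,0.25],[[0,0,-1],0,0.25],[[0,0,-1],0,0.25],[[0,0,-1],0,0.25],[[0,0,0],0,0.25]]' | grep -E 'eef|wrist'
python3 -m crank '[[[0.9,0,0],0,0.25],[[0.9,0.3,0],0,0.25],[[0,1,0],0,0.25],[[0,1,0],0,0.25],[[0,1,0],0,0.25],[[0,1,0],0,0.25],[[0,1,0],0,0.25],[[0,1,0],0,0.25]]' >/dev/null
python3 -m crank '[[[0,1,0],0,0.25],[[0,1,0],0,0.25],[[0,1,0],0,0.25],[[0,1,0],0,0.25],[[0,1,0],0,0.25],[[0,1,0],0,0.25],[[0,1,0],0,0.25],[[0,1,0],0,0.25]]' | grep eef
python3 - <<'E'
from scoop import *
s=snap('top','end.png');im=s['image'];c,y=scoop(s)
print('place ctr .5392 -.3925')
hsv=cv2.cvtColor(im,cv2.COLOR_RGB2HSV).astype(int);H,S,V=[hsv[...,i] for i in range(3)]
red=((H<8)|(H>172))&(S>150)&(V>40);red[:,:395]=0;red[310:]=0
cc,_=cv2.findContours(red.astype(np.uint8),cv2.RETR_EXTERNAL,cv2.CHAIN_APPROX_SIMPLE);k=max(cc,key=cv2.contourArea)
print(cv2.approxPolyDP(k,3,True)[:,0].tolist())
red=((H<6)|(H>174))&(S>130)&(V>80)
n,l,st,ce=cv2.connectedComponentsWithStats(red.astype(np.uint8))
for i in range(1,n):
    if st[i,4]>8: print('red',ce[i].round(),st[i,4])
# bench change vs start (excluding known regions)
a=cv2.imread('pics/top0.png')[...,::-1].astype(int)
br=((S<60)&(V>120));n,l,st,ce=cv2.connectedComponentsWithStats(br.astype(np.uint8))
for i in range(1,n):
    if st[i,4]>25 and ce[i][1]>120 and ce[i][1]<330: print('bright',ce[i].round(),st[i])
print('diff good blocks',np.abs(im.astype(int)-a)[205:250,262:304].mean(), 'good5',np.abs(im.astype(int)-a)[210:252,318:330].mean(),'ref pad',np.abs(im.astype(int)-a)[270:280,280:350].mean())
print('tools',np.abs(im.astype(int)-a)[125:165,235:405].mean())
E
```

```text
eef_pos: [0.5258, -0.4589, 0.2095]
wrist_force: [0.5, -1.6, 0.4]
eef_pos: [0.4748, -0.099, 0.2036]
scoop ctr [ 0.5351 -0.3952] yaw(closed end dir) 0.9 toprow yaw -89.5
place ctr .5392 -.3925
[[429, 190], [428, 265], [478, 265], [477, 241], [482, 234], [475, 190]]
red [449. 228.] 3377
red [480. 226.] 65
red [173. 238.] 65
red [477. 253.] 62
red [169. 264.] 80
red [172. 274.] 87
red [  2. 381.] 112
bright [ 96. 127.] [ 94 124   5   8  29]
bright [108. 128.] [107 125   4   8  31]
bright [121. 129.] [119 126   5   8  31]
bright [134. 130.] [132 127   5   8  32]
bright [146. 131.] [144 128   5   8  31]
bright [159. 132.] [157 129   5   8  31]
bright [346. 140.] [339 130  14  20 189]
bright [249. 147.] [237 136  24  21 274]
bright [300. 149.] [282 145  37   8 223]
bright [332. 148.] [326 145  13   6  75]
bright [636. 173.] [632 171   8   5  29]
bright [623. 174.] [619 172   8   5  33]
bright [292. 226.] [ 251  174   90  108 6460]
bright [595. 178.] [591 175   9   5  35]
bright [609. 176.] [605 174   8   5  33]
bright [581. 179.] [577 177   9   5  34]
bright [359. 192.] [344 184  38  22 198
[... 569 characters left out ...]
5  33]
bright [619. 228.] [615 226   9   5  37]
bright [591. 231.] [587 229   9   5  35]
bright [605. 230.] [601 228   9   5  34]
bright [175. 251.] [ 152  232   44   40 1047]
bright [621. 241.] [617 239   9   5  36]
bright [635. 240.] [631 238   9   5  39]
bright [607. 243.] [603 241   9   5  36]
bright [593. 244.] [589 243   9   4  34]
bright [350. 266.] [ 325  244   50   44 1440]
bright [172. 286.] [153 276  39  20 608]
bright [312. 298.] [305 293  16  12 101]
bright [422. 311.] [413 305  18  14  42]
bright [417. 320.] [411 311  14  19  73]
bright [404. 327.] [397 323  15  13  74]
diff good blocks 12.489065255731923 good5 44.98015873015873 ref pad 37.17142857142857
tools 5.938088235294118
```

```bash
python3 - <<'E'
from h import *
c=np.array([.4807,.3964]);t=np.radians(-4.5);R=np.array([[np.cos(t),-np.sin(t)],[np.sin(t),np.cos(t)]])
T=lambda x,y,z:[*(c+R@[x,y]),z]
top=snap('top');sc=snap('scene')
for z in (.005,.03,.06,.11): print(z,'near inner wall top-view',np.round(proj(top,T(-.145,0,z))),'scene',np.round(proj(sc,T(-.145,0,z))))
for n,s,roi in (('top',top,(185,305,115,230)),('scene',sc,(215,365,405,590))):
    hsv=cv2.cvtColor(s['image'],cv2.COLOR_RGB2HSV).astype(int);H,S,V=[hsv[...,i] for i in range(3)]
    m=((S<70)&(V>100)).astype(np.uint8);z=np.zeros_like(m);a,b,d,e=roi;z[a:b,d:e]=m[a:b,d:e]
    k,l,st,ce=cv2.connectedComponentsWithStats(z)
    red=((H<6)|(H>174))&(S>130)&(V>70);q=np.zeros_like(m);q[a:b,d:e]=red[a:b,d:e]
    k2,l2,st2,ce2=cv2.connectedComponentsWithStats(q)
    print(n,'bright',[(ce[i].round().tolist(),st[i].tolist()) for i in range(1,k) if st[i,4]>15]); print(n,'red',[(ce2[i].round(1).tolist(),st2[i].tolist()) for i in range(1,k2) if st2[i,4]>6])
h=top
for u,v in [(172,276),(172,296),(172,286)]: 
    for z in (.03,.06,.1): print((u,v),z,(R.T@(ray(top,u,v,z)[:2]-c)).round(3))
E
```

```text
0.005 near inner wall top-view [174. 294.] scene [509. 271.]
0.03 near inner wall top-view [171. 294.] scene [511. 261.]
0.06 near inner wall top-view [168. 294.] scene [514. 250.]
0.11 near inner wall top-view [162. 295.] scene [518. 231.]
top bright [([175.0, 251.0], [152, 232, 44, 45, 1112]), ([163.0, 273.0], [158, 271, 11, 5, 21]), ([172.0, 286.0], [153, 275, 40, 22, 631])]
top red [([173.1, 238.1], [165, 235, 18, 8, 65]), ([169.4, 263.6], [157, 260, 27, 9, 79]), ([172.1, 273.6], [161, 269, 23, 10, 87])]
scene bright [([498.0, 284.0], [465, 255, 69, 62, 2369])]
scene red [([498.9, 264.5], [490, 261, 19, 9, 61]), ([493.1, 301.9], [481, 295, 27, 15, 108])]
(172, 276) 0.03 [-0.093  0.004]
(172, 276) 0.06 [-0.093 -0.005]
(172, 276) 0.1 [-0.093 -0.018]
(172, 296) 0.03 [-0.15  -0.003]
(172, 296) 0.06 [-0.148 -0.012]
(172, 296) 0.1 [-0.146 -0.024]
(172, 286) 0.03 [-0.122  0.001]
(172, 286) 0.06 [-0.121 -0.009]
(172, 286) 0.1 [-0.12  -0.021]
```

```bash
python3 -m crank '[[[0,0,0],0,0.25],[[0,0,0],0,0.25],[[0,0,0],0,0.25]]' | grep -E 't:|wrist'; python3 -c "
from workcell import r
print(r.hand_in())"
```

```text
t: 67.38
ee_rot: [-180.0, 0.0, -179.4]
wrist_force: [0.5, -0.1, 0.1]
the job is handed in; nothing more can be done
None
```

I handed the job in at 67 s; the four marked heat sinks and two old rejects should all be in the tote (the wrist load read empty), and the scoop measured flat, about 5 mm from the taped centre, though hand-in returned no verdict and I had no picture views left to check the tote by eye.

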